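# Put sticks and collars away in the interlocked drawer chest

## Task

Clear up the bench into the two-drawer chest, whose interlock lets only one drawer out at a time. Put every pine stick into the blue left drawer, which is standing open, and shut it fully; then pull the red right drawer wide open, slide every brass collar down over the upright shaft inside it so that the collars lie flat on one another, and shut that drawer fully as well. Leave the other small things on the bench where they are.

Things in the scene. Friction and masses are not known exactly. Their poses are not given: they have to be found in the camera images.
- chest: plywood chest, two drawers side by side, 150 deep x 315 wide x 100 high, fixed; origin: centre of its underside; x from front to back (drawers slide out along -x), y towards the left drawer, z up. Drawer fronts shut against its front edge, 75 mm in front of the origin. Interlock: while one drawer is out, the other moves only about 5 mm; with one fully shut the other is free
- left_drawer (a joint): how far the left drawer (blue front) is out, m: 0 = fully shut, 0.115 = fully out. It slides with about 2 N of friction and stays where left. It starts 0.106 to 0.114 out.
- right_drawer (a joint): how far the right drawer (red front) is out, m: 0 = shut, 0.115 = fully out; about 2 N of friction. Starts shut and locked by the interlock. A tall drill press stands to the right of the work (from y = -0.33 m on, x 0.3 to 0.8): draw the arm in before swinging past it. A glue bottle (150 high) and a tin stand left of the chest
- left_handle (a point): middle of the left drawer's handle, a horizontal steel bar 90 long along the chest's y, about 10 thick, 35 mm in front of the drawer's front panel, 70 mm above the bench; axes as the chest's; moves with the drawer
- right_handle (a point): the same for the right drawer
- left_floor (a point): centre of the left drawer's inner floor, 18 mm above the bench; axes as the chest's; moves with the drawer. Inside 120 x 120, 6 mm walls rising 34 above the floor, front panel (12 thick) 71 above it. Fully out, this point is 49 mm in front of the chest's front edge and the back 10 mm stay under its top: lower a stick in crosswise (its length along the chest's y)
- shaft_foot (a point): foot of the upright steel shaft in the right drawer, on its inner floor 18 mm above the bench; axes as the chest's; moves with the drawer. Shaft 16 in diameter, 56 high, top 7 mm tapered to 8; 54 mm behind the inside of the front panel, 60 mm from each side wall, 61 mm in front of the chest's front edge when fully out. Drawer sizes as the left one's
- shaft_top (a point): centre of the top of that shaft, 74 mm above the bench
- collar_1: brass spacer collar: a ring, outer diameter 44, bore 22, 16 high, about 60 g, lying flat on the bench; origin at the centre of its underside, z along its bore. May be absent
- collar_2: brass spacer collar: a ring, outer diameter 44, bore 22, 16 high, about 60 g, lying flat on the bench; origin at the centre of its underside, z along its bore. May be absent
- collar_3: brass spacer collar: a ring, outer diameter 44, bore 22, 16 high, about 60 g, lying flat on the bench; origin at the centre of its underside, z along its bore. May be absent
- stick_1: pale pine stick with pencil marks on top, 104 long (its y), 13 thick (its x), 23 high (its z), standing on its narrow long side on the bench; origin at the centre of its underside. May be absent
- stick_2: pale pine stick with pencil marks on top, 104 long (its y), 13 thick (its x), 23 high (its z), standing on its narrow long side on the bench; origin at the centre of its underside. May be absent
- eraser: blue and white eraser 20 x 42 x 13 mm; origin at the centre of its underside; stays on the bench
- sharpener: metal pencil sharpener 15 x 25 x 14 mm; origin at the centre of its underside; stays on the bench
- offcut_a: wood off-cut 24 x 30 x 21 mm; origin at the centre of its underside; stays on the bench
- offcut_b: wood off-cut 32 x 45 x 18 mm; origin at the centre of its underside; stays on the bench
- offcut_c: wood off-cut 28 x 62 x 28 mm; origin at the centre of its underside; stays on the bench
Not all that is in view belongs to the job. What is shaped like the collar_2 but purple is not meant.

How it is judged:
By the outcome, as a careful person would: the job done as asked, in the order asked, and still so for the second after the job is handed in, with the robot touching nothing.
Of collar_1, collar_2, collar_3 only 2 to 3 are there at a start; the rules pass over those that are not, and their reading is None.
Of stick_1, stick_2 only 1 to 2 are there at a start; the rules pass over those that are not, and their reading is None.
At some moment in a run one of collar_1, collar_2, collar_3, stick_1, stick_2 may be knocked a few centimetres aside while the robot is not near it.
Once in a run the grip may slacken for a moment while it holds something.
It also fails if it takes over 210 s, if anything falls off the work surface, if the arm or the gripper's body presses on something with over 40 N, if the wrist force passes 120 N, or if a joint passes its speed limit or range.

## Robot

A 6-joint arm with a two-finger parallel gripper is mounted at the origin on a cart in front of the work surface, level with it; the furniture and walls round the work are solid. World frame = base frame: x ahead of the robot, y to its left, z up, the work surface at z = 0. Lengths are in mm, angles in rad, forces in N, time in s.
With the tool pointing down it reaches from about 350 to 975 mm from the base axis. Payload 7.1 kg.
Tool frame: the origin (TCP) lies midway between the tips of the shut fingers; the grasp point (between the pads) lies 19 mm behind it (ctrl.grasp_offset is the distance from the TCP to the grasp point, in mm); z points along the fingers, y is the line along which they close (so a half turn about z gives the same grasp; the last joint's range is limited). The gripper opens to 88 mm and grips with 3 to 60 N. Pads are 20 mm wide; open, the fingers measure 115 mm over their backs; the gripper's body (75 mm by 178 mm) begins 61 mm behind the grasp point.
Start: joints at [1.182, 0.423, 1.63, -0, 1.089, -0.019], TCP at [225.861, 582.745, 222.675] pointing down, gripper open.
Joint ranges: [-3, 3], [-0.9, 2.11], [0.09, 2.58], [-1.31, 4.45], [0.11, 2.69], [-2.54, 2.54]. Speed limits (rad/s): [2.39, 2.39, 3.01, 3.14, 3.14, 3.14].

## Interface

Orientations are given as a rotation vector (axis times angle).
In Python, from workcell import ctrl gives the robot as it stands. The module is installed in compiled form; this text tells all that it offers.
- The arm moves only by the tool servo_tool, never from a script. Its argument "rows" is a list of rows, each a list of 7 numbers: the turn, a rotation vector about the tool's x, y, z as a fraction of full scale, then the shift along the tool's x, y, z as a fraction of full scale, then the finger opening in mm, from 0 to 87.8. A call has 1 to 10 rows; each row is the pose to reach, as a shift and turn from the pose commanded when the call began, along the tool's axes at that moment; what a row does not reach only later rows make up. Full scale, the value 1, is 20 cm for a shift and 1.5 rad for a turn. A row lasts 1/8 s, in which the tool goes at most 62.5 mm and 10.7 degrees, less where a joint would pass 70% of its speed; a pose out of reach is approached as far as the arm can. A call with a number of a shift or a turn outside -1 to 1 is refused whole. A call with a gripper value outside its range is refused whole. The fingers move at their own pace and stop on an object; the grip force is fixed at half the most. Time passes only in rows, so rows that repeat a pose let the fingers close. It gives the time, the measured TCP pose, the force, the opening and the grip force at its end, in the units of the state.
- ctrl.get_obs(): the state, without advancing time (a new reading comes with each control period).
- ctrl.get_image(name): name is "side" or "top"; returns (picture, depth): 420x560x3 uint8, red, green, blue; 420x560 float32, mm along the optical axis (not along the pixel's ray), 0 where there is no reading.
- ctrl.camera_info(name): a dict with "intrinsics" (3x3 intrinsics, pixels), "R" (3x3) and "t" (3): a world point X has camera coordinates R X + t. Camera axes: x right, y down, z forward; pixel columns grow to the right and rows downward; lengths in mm; the calibration is good to about 2 mm. A picture is of the moment at which its call begins. camera_info takes no time and is no camera call.
- ctrl.close_job(): hands the job in; it is judged then, once.
The state is a dict: "t": time; "qpos": joint angles; "qvel": joint speeds; "joint_torque": joint torques, N m; "ee_pos": TCP position; "orientation": TCP orientation; "ft_force": force on the tool from outside, world axes, zero at the start; "moment": the same for the moment, N m; "width": finger opening in mm; "grasp_force": force on a finger pad.
Only numpy, scipy, OpenCV 4.12 (cv2) and the standard library are available. Lean on these libraries where they do the work, as an engineer would, in place of code of your own. Each camera call takes 0.05 s, during which the arm holds its last target. There are 200 camera calls.

## Working session

There is one attempt and no reset: what is moved stays moved. The work goes in short steps, Python scripts to look and compute and a tool call to move; the robot and the scene stay as the last step left them, time stands still between calls to the robot, and variables do not carry over. Pictures are saved under pics/ and viewed, at most 14 in all, crops included, and the job is handed in when it is done.

Besides the shell and the picture viewer there is one more tool, called as a command line: name --pt "numbers of a row" for each row, then --argument value for the rest. servo_tool: Moves the arm, as the interface text tells. Its arguments: {"type":"object","properties":{"rows":{"type":"array","items":{"type":"array","items":{"type":"number"}}}},"required":["rows"]}

```bash
mkdir -p pics; cat > h.py <<'E'
import numpy as np, cv2
from workcell import ctrl
from scipy.spatial.transform import Rotation as R
def cloud(n):
    im,d=ctrl.get_image(n); c=ctrl.camera_info(n); K=c["intrinsics"];h,w=d.shape
    v,u=np.mgrid[:h,:w]; p=np.stack([(u-K[0][2])/K[0][0]*d,(v-K[1][2])/K[1][1]*d,d],-1)
    X=(p-np.array(c["t"]))@np.array(c["R"]); X[d==0]=np.nan
    return im,d,X
def save(im,f): cv2.imwrite("pics/"+f,cv2.cvtColor(im,cv2.COLOR_RGB2BGR))
def st():
    o=ctrl.get_obs(); print("t",round(o["t"],2),"p",np.round(o["ee_pos"],1),"R",np.round(R.from_rotvec(o["orientation"]).as_matrix(),3).tolist(),"q",np.round(o["qpos"],2),"F",np.round(o["ft_force"],1),"w",round(o["width"],1),"g",round(o["grasp_force"],1)); return o
def mv(p,yaw=None):
    """p: world TCP target; yaw: direction angle (deg) of tool y in world, mod 180. prints row fractions"""
    o=ctrl.get_obs(); M=R.from_rotvec(o["orientation"]); s=M.inv().apply(np.array(p)-o["ee_pos"])/200
    t=np.zeros(3)
    if yaw is not None:
        best=None
        for k in (0,180):
            a=np.radians(yaw+k); y=np.array([np.cos(a),np.sin(a),0]); z=np.array([0,0,-1.]); x=np.cross(y,z)
            r=(M.inv()*R.from_matrix(np.stack([x,y,z],1))).as_rotvec()
            if best is None or np.linalg.norm(r)<np.linalg.norm(best): best=r
        t=best/1.5
    print("row",np.round(t,3),np.round(s,4))
E
python3 - <<'E'
from h import *
st()
for n in("top","side"):
    im,d,X=cloud(n); save(im,n+"0.png"); np.savez(n+"0.npz",im=im,X=X)
    c=ctrl.camera_info(n); print(n,np.round(-np.array(c["R"]).T@c["t"]))
E
```

```text
t 0.0 p [225.7 582.3 221.9] R [[-0.932, 0.361, -0.001], [0.361, 0.932, -0.001], [-0.0, -0.001, -1.0]] q [ 1.18  0.42  1.63 -0.    1.09 -0.02] F [0.1 0.5 0.5] w 87.6 g 0.0
top [420.  16. 917.]
side [343. 570. 643.]
```

View pics/top0.png

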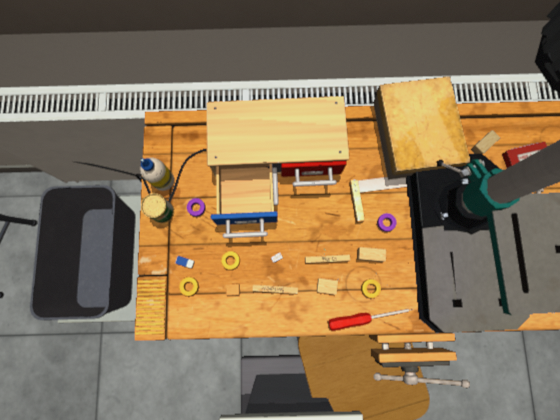

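View pics/side0.png

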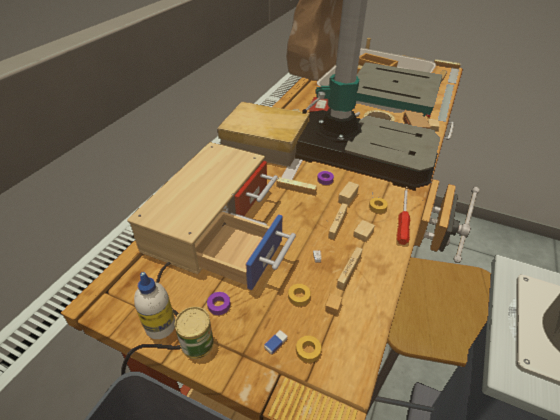

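Top view: the brass collars are the yellow rings at (230,260), (189,286) and (371,288). The purple rings at (196,207) and (386,222) are not meant. Two objects fit the stick description, long, thin and marked with pencil: (327,259) and (275,290). The pale piece at (358,200) looks like a try-square, and (372,255), (327,286) and (233,290) are off-cuts. I'll confirm this in one crop and measure at the same time.

```bash
cat >> h.py <<'E'
def segs(im,X,zlo=8,zhi=40):
    """blobs above the bench in front of the chest: px, xy centre, size, long-axis yaw, z, mean colour"""
    Z=X[...,2]; m=((Z>zlo)&(Z<zhi)&(X[...,0]>200)&(X[...,0]<700)&(abs(X[...,1])<450)).astype(np.uint8)
    n,l,s,c=cv2.connectedComponentsWithStats(m,connectivity=4)
    for i in range(1,n):
        if not 25<s[i,4]<1500: continue
        q=X[l==i]; zt=np.percentile(q[:,2],90); q=q[q[:,2]>zt-5][:,:2].astype(np.float32)
        (cx,cy),(w,h),a=cv2.minAreaRect(q)
        if w<h: w,h,a=h,w,a+90
        print("px",np.round(c[i]).astype(int),"xy",round(cx,1),round(cy,1),"size",round(w),round(h),"yaw",round(a),"z",round(float(zt),1),"rgb",im[l==i].mean(0).astype(int))
E
python3 - <<'E'
from h import *
f=np.load("top0.npz"); im,X=f["im"],f["X"]; segs(im,X)
save(cv2.resize(im[130:330,140:420],None,fx=2.8,fy=2.8,interpolation=cv2.INTER_CUBIC),"crop0.png")
Z=X[...,2]
m=(Z>94)&(Z<108)&(X[...,0]>500); n,l,s,c=cv2.connectedComponentsWithStats(m.astype(np.uint8)); i=1+s[1:,4].argmax()
print("chest",cv2.minAreaRect(X[l==i][:,:2].astype(np.float32)),s[i])
hsv=cv2.cvtColor(im,cv2.COLOR_RGB2HSV)
for nm,b in(("blue",(hsv[...,0]>100)&(hsv[...,0]<125)),("red",(hsv[...,0]<6)|(hsv[...,0]>174))):
    q=b&(hsv[...,1]>150)&(Z>55)&(Z<100)&(abs(X[...,1])<400); q[:,400:]=0; print(nm,q.sum(),cv2.minAreaRect(X[q][:,:2].astype(np.float32)) if q.sum()>5 else "",np.median(Z[q]))
q=(Z>60)&(Z<85)&(hsv[...,1]<60); q[:130]=0;q[300:]=0;q[:,:200]=0;q[:,350:]=0
n,l,s,c=cv2.connectedComponentsWithStats(q.astype(np.uint8))
for i in range(1,n):
    if s[i,4]>20: print("handle",s[i],cv2.minAreaRect(X[l==i][:,:2].astype(np.float32)),np.median(Z[l==i]))
E
```

```text
px [314 175] xy 696.7 -75.9 size 68 4 yaw 92 z 38.4 rgb [84 49 34]
px [337 173] xy 699.3 -131.1 size 24 1 yaw 89 z 38.9 rgb [85 40 21]
px [417 252] xy 517.0 -313.4 size 374 52 yaw 9 z 34.9 rgb [24 21 20]
px [289 175] xy 697.2 -14.4 size 27 2 yaw 90 z 38.1 rgb [77 32 20]
px [167 185] xy 681.5 281.3 size 40 10 yaw 128 z 37.9 rgb [81 72 56]
px [146 186] xy 682.8 335.4 size 39 7 yaw 22 z 13.0 rgb [86 64 45]
px [357 201] xy 632.7 -178.5 size 104 18 yaw 6 z 23.6 rgb [208 200 147]
px [103 191] xy 670.5 430.4 size 36 3 yaw 83 z 38.4 rgb [39 37 38]
px [115 254] xy 522.7 397.5 size 261 4 yaw 180 z 33.2 rgb [31 29 30]
px [196 207] xy 626.6 212.7 size 41 41 yaw 150 z 18.2 rgb [139  67 157]
px [167 215] xy 611.7 276.5 size 48 15 yaw 157 z 36.4 rgb [49 52 31]
px [387 222] xy 577.6 -247.5 size 42 42 yaw 44 z 19.2 rgb [143  70 158]
px [271 221] xy 584.0 31.3 size 31 2 yaw 93 z 38.8 rgb [69 56 53]
px [371 254] xy 501.0 -202.8 size 61 28 yaw 84 z 30.8 rgb [216 183 119]
px [230 261] xy 496.0 129.1 size 43 40 yaw 89 z 18.4 rgb [217 185  64]
px [277 258] xy 500.6 19.6 size 24 14 yaw 115 z 14.1 rgb [218 2
[... 563 characters left out ...]
gb [198  71  54]
chest ((782.989990234375, 11.453872680664062), (157.173828125, 321.08367919921875), 1.1071550846099854) [ 207   97  143   70 8971]
blue 419 ((588.1666870117188, 89.93124389648438), (12.022640228271484, 144.1099395751953), 1.1071749925613403) 88.54599102287965
red 538 ((702.7510986328125, -69.03594207763672), (145.4933319091797, 15.509541511535645), 89.0167236328125) 87.88535180512626
handle [293 167  43  19 246] ((679.0199584960938, -70.47904968261719), (40.37226867675781, 96.32905578613281), 0.6254392266273499) 75.27216427511135
handle [223 218  44  20 275] ((563.0032958984375, 89.59568786621094), (40.01247024536133, 96.33993530273438), 0.7226836681365967) 74.82421529558607
```

View pics/crop0.png

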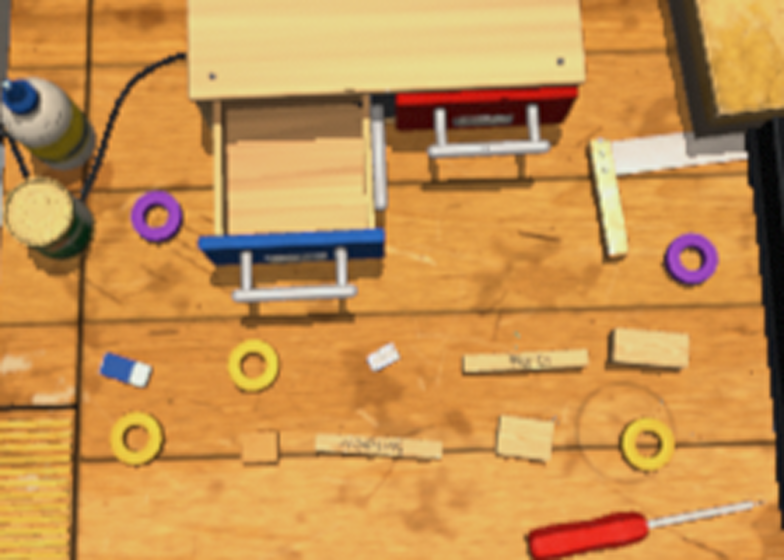

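The crop confirms both sticks by their pencil marks, and three brass collars are present. I'll plan the moves for the stick at (275,290), world (427,25).

```bash
cat >> h.py <<'E'
def chain(*wps):
    """wps: (x,y,z,yaw of tool y in deg or None); prints turn/shift fractions per leg, each from the previous one"""
    o=ctrl.get_obs(); M=R.from_rotvec(o["orientation"]); p=np.array(o["ee_pos"])
    for w in wps:
        t=np.zeros(3); N=M
        if w[3] is not None:
            c=[]
            for k in (0,180):
                a=np.radians(w[3]+k); y=np.array([np.cos(a),np.sin(a),0]); z=np.array([0,0,-1.]); x=np.cross(y,z)
                c.append((M.inv()*R.from_matrix(np.stack([x,y,z],1))).as_rotvec())
            t=min(c,key=np.linalg.norm); N=M*R.from_rotvec(t)
        s=M.inv().apply(np.array(w[:3],float)-p)/200
        print(w,"turn",np.round(t/1.5,3),"shift",np.round(s,3),"rows>=",int(np.ceil(max(np.linalg.norm(s)*200/62.5,np.degrees(np.linalg.norm(t))/10.7))))
        M=N;p=np.array(w[:3],float)
E
python3 -c "
from h import *
chain((290,400,200,None),(360,220,160,None),(427,25,120,-5),(427,25,4,-5))"
```

```text
(290, 400, 200, None) turn [0. 0. 0.] shift [-0.629 -0.734  0.111] rows>= 4
(360, 220, 160, None) turn [0. 0. 0.] shift [-0.652 -0.712  0.201] rows>= 4
(427, 25, 120, -5) turn [-0.001  0.001  0.859] shift [-0.665 -0.788  0.201] rows>= 7
(427, 25, 4, -5) turn [-0. -0.  0.] shift [-0.    0.    0.58] rows>= 2
```

servo_tool --pt "0 0 0 -0.63 -0.73 0.11 60" --pt "0 0 0 -0.63 -0.73 0.11 60" --pt "0 0 0 -0.63 -0.73 0.11 60" --pt "0 0 0 -0.63 -0.73 0.11 60" --pt "0 0 0 -0.63 -0.73 0.11 60" --pt "0 0 0 -0.63 -0.73 0.11 60"

```text
t: 0.85
ee_pos: [290.6, 402.5, 201.0]
orientation: [0.576, 3.088, 0.002]
ft_force: [0.5, -0.3, 0.5]
width: 59.9
grasp_force: 0.0
```

servo_tool --pt "0 0 0 -0.65 -0.71 0.2 40" --pt "0 0 0 -0.65 -0.71 0.2 40" --pt "0 0 0 -0.65 -0.71 0.2 40" --pt "0 0 0 -0.65 -0.71 0.2 40" --pt "0 0 0 -0.65 -0.71 0.2 40" --pt "0 0 0 -0.65 -0.71 0.2 40"

```text
t: 1.6
ee_pos: [360.7, 223.4, 161.0]
orientation: [0.575, 3.088, 0.001]
ft_force: [-0.3, 0.1, -0.6]
width: 40.1
grasp_force: 0.0
```

servo_tool --pt "0 0 0.86 -0.665 -0.79 0.2 40" --pt "0 0 0.86 -0.665 -0.79 0.2 40" --pt "0 0 0.86 -0.665 -0.79 0.2 40" --pt "0 0 0.86 -0.665 -0.79 0.2 40" --pt "0 0 0.86 -0.665 -0.79 0.2 40" --pt "0 0 0.86 -0.665 -0.79 0.2 40" --pt "0 0 0.86 -0.665 -0.79 0.2 40" --pt "0 0 0.86 -0.665 -0.79 0.2 40" --pt "0 0 0.86 -0.665 -0.79 0.2 40" --pt "0 0 0.86 -0.665 -0.79 0.2 40"

```text
t: 2.85
ee_pos: [427.5, 26.7, 120.8]
orientation: [2.315, 2.123, 0.0]
ft_force: [-0.1, 0.5, -0.6]
width: 40.1
grasp_force: 0.0
```

```bash
python3 -c "
from h import *
st(); im,d,X=cloud('side'); segs(im,X); chain((427,25,60,-5),(427,25,4,-5)); save(im,'s1.png')"
```

```text
t 2.85 p [427.5  26.7 120.8] R [[0.086, 0.996, 0.0], [0.996, -0.086, 0.0], [0.0, 0.0, -1.0]] q [0.03 0.31 2.12 0.   0.71 0.12] F [-0.1  0.5 -0.6] w 40.1 g 0.0
px [304 155] xy 659.3 -300.9 size 113 50 yaw 31 z 36.9 rgb [61 49 35]
px [347 161] xy 540.3 -308.4 size 44 6 yaw 178 z 38.7 rgb [43 34 25]
px [416 177] xy 356.8 -324.3 size 98 35 yaw 36 z 37.2 rgb [46 37 29]
px [295 185] xy 632.7 -173.7 size 99 21 yaw 7 z 21.2 rgb [170 151 106]
px [261 188] xy 695.9 -103.7 size 64 3 yaw 93 z 38.6 rgb [100  66  49]
px [247 207] xy 695.0 -25.4 size 66 4 yaw 88 z 37.2 rgb [100  61  43]
px [336 223] xy 491.2 -90.7 size 97 14 yaw 92 z 24.1 rgb [191 162 112]
px [403 231] xy 347.1 -132.4 size 83 20 yaw 100 z 24.8 rgb [172  60  40]
px [238 244] xy 658.0 34.2 size 83 5 yaw 1 z 26.5 rgb [189 154 105]
px [361 230] xy 432.0 -91.6 size 47 26 yaw 86 z 19.0 rgb [194 165 114]
px [275 248] xy 580.7 61.7 size 68 2 yaw 94 z 37.1 rgb [78 70 72]
px [349 267] xy 424.6 28.6 size 107 14 yaw 85 z 24.6 rgb [157 130  87]
px [317 255] xy 497.7 24.8 size 24 14 yaw 120 z 13.0 rgb [197 190 176]
px [233 274] xy 628.2 159.5 size 130 52 yaw 23 z 36.9 rgb [104  82  61]
px [299 294] xy 494.0 133.4 size 43 42 yaw 160 z 17.0 rgb [192 153  66]
px [218 302] xy 625.0 216.2 size 43 41 yaw 122 z 17.0 rgb [133  72 139]
px [333 303] xy 426.2 127.9 size 32 24 yaw 92 z 22.0 rgb [188 145  83]
px [162 329] xy 680.1 312.2 size 48 14 yaw 58 z 36.8 rgb [104  96  78]
px [198 348] xy 605.8 310.5 size 56 25 yaw 51 z 37.1 rgb [72 76 46]
px [275 341] xy 493.6 242.1 size 43 20 yaw 74 z 13.6 rgb [128 136 157]
px [308 348] xy 436.2 231.0 size 43 41 yaw 112 z 17.2 rgb [195 156  67]
px [154 346] xy 678.0 338.8 size 50 7 yaw 23 z 11.6 rgb [63 52 40]
px [153 397] xy 596.1 408.5 size 166 38 yaw 16 z 37.3 rgb [56 52 49]
(427, 25, 60, -5) turn [ 0. -0.  0.] shift [-0.008 -0.002  0.304] rows>= 1
(427, 25, 4, -5) turn [-0.  0.  0.] shift [0.   0.   0.28] rows>= 1
```

servo_tool --pt "0 0 0 0 0 0.3 40" --pt "0 0 0 0 0 0.5 40" --pt "0 0 0 0 0 0.58 40" --pt "0 0 0 0 0 0.58 40" --pt "0 0 0 0 0 0.58 0" --pt "0 0 0 0 0 0.58 0" --pt "0 0 0 0 0 0.58 0" --pt "0 0 0 0 0 0.58 0" --pt "0 0 0 0 0 0.58 0"

```text
t: 4.03
ee_pos: [427.9, 26.3, 5.4]
orientation: [2.317, 2.12, 0.002]
ft_force: [-0.4, -0.2, 7.4]
width: 12.9
grasp_force: 30.0
```

servo_tool --pt "0 0 0 0 0 -0.2 0" --pt "0 0 0 0 0 -0.5 0" --pt "0 0 0 0 0 -0.7 0" --pt "0 0 0 0 0 -0.7 0" --pt "0 0 0 0 0 -0.7 0"

```text
t: 4.65
ee_pos: [426.9, 26.3, 144.4]
orientation: [-2.318, -2.12, 0.0]
ft_force: [-1.5, 0.8, -0.2]
width: 13.4
grasp_force: 30.0
```

```bash
python3 -c "
from h import *
st(); chain((520,88,140,1),(625,92,140,1),(625,92,24,1))"
```

```text
t 4.65 p [426.9  26.3 144.4] R [[0.089, 0.996, -0.0], [0.996, -0.089, -0.0], [-0.0, -0.0, -1.0]] q [ 0.03  0.26  2.11 -0.    0.77  0.12] F [-1.5  0.8 -0.2] w 13.4 g 30.0
(520, 88, 140, 1) turn [-0.     0.    -0.071] shift [0.349 0.436 0.022] rows>= 2
(625, 92, 140, 1) turn [ 0. -0. -0.] shift [0.011 0.525 0.   ] rows>= 2
(625, 92, 24, 1) turn [ 0. -0. -0.] shift [-0.   -0.    0.58] rows>= 2
```

servo_tool --pt "0 0 -0.07 0.35 0.435 0 0" --pt "0 0 -0.07 0.35 0.435 0 0" --pt "0 0 -0.07 0.35 0.435 0 0" --pt "0 0 -0.07 0.35 0.435 0 0"

```text
t: 5.15
ee_pos: [518.2, 87.9, 142.7]
orientation: [-2.201, -2.238, 0.006]
ft_force: [-0.6, -0.2, -0.5]
width: 13.3
grasp_force: 30.0
```

servo_tool --pt "0 0 0 0.01 0.525 0 0" --pt "0 0 0 0.01 0.525 0 0" --pt "0 0 0 0.01 0.525 0 0" --pt "0 0 0 0.01 0.525 0 0" --pt "0 0 0 0.01 0.525 0 0"

```text
t: 5.78
ee_pos: [623.2, 91.6, 144.3]
orientation: [-2.203, -2.238, 0.003]
ft_force: [0.1, 0.5, -0.1]
width: 13.3
grasp_force: 30.0
```

```bash
python3 -c "
from h import *
st(); chain((625,92,25,1)); im,d,X=cloud('top'); save(cv2.resize(im[130:330,140:420],None,fx=2.8,fy=2.8),'t2.png')"
```

```text
t 5.78 p [623.2  91.6 144.3] R [[-0.016, 1.0, -0.002], [1.0, 0.016, -0.0], [-0.0, -0.002, -1.0]] q [ 0.13  0.52  1.67 -0.    0.95  0.11] F [ 0.1  0.5 -0.1] w 13.3 g 30.0
(625, 92, 25, 1) turn [-0.001  0.    -0.001] shift [0.002 0.01  0.596] rows>= 2
```

View pics/t2.png

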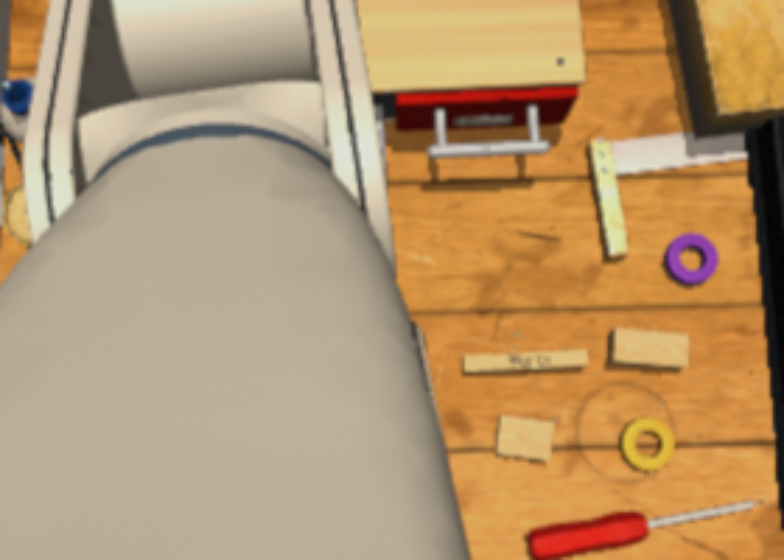

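The arm hides the drawer in this view, so I'll lower by the numbers.

servo_tool --pt "0 0 0 0 0.01 0.2 0" --pt "0 0 0 0 0.01 0.4 0" --pt "0 0 0 0 0.01 0.5 0" --pt "0 0 0 0 0.01 0.57 0" --pt "0 0 0 0 0.01 0.585 0" --pt "0 0 0 0 0.01 0.585 0"

```text
t: 6.58
ee_pos: [627.8, 92.1, 28.4]
orientation: [2.203, 2.239, 0.001]
ft_force: [-0.1, 0.6, -0.6]
width: 13.1
grasp_force: 30.0
```

servo_tool --pt "0 0 0 0 0 0 26" --pt "0 0 0 0 0 0 26" --pt "0 0 0 0 0 0 26" --pt "0 0 0 0 0 -0.3 26" --pt "0 0 0 0 0 -0.6 26" --pt "0 0 0 0 0 -0.7 26" --pt "0 0 0 0 0 -0.7 26"

```text
t: 7.45
ee_pos: [627.9, 92.1, 169.1]
orientation: [2.202, 2.238, 0.004]
ft_force: [0.2, -0.6, -0.4]
width: 26.0
grasp_force: 0.0
```

```bash
python3 -c "
from h import *
st(); im,d,X=cloud('top'); segs(im,X); chain((520,-20,140,2),(492,-98,120,2),(492,-98,4,2))
im,d,X=cloud('side'); save(im[150:350,150:420],'s3.png'); segs(im,X)" | egrep -v 'rgb \[[0-9][0-9]? '
```

```text
t 7.45 p [627.9  92.1 169.1] R [[-0.016, 1.0, 0.003], [1.0, 0.016, 0.0], [0.0, 0.003, -1.0]] q [0.13 0.5  1.65 0.   0.99 0.11] F [ 0.2 -0.6 -0.4] w 26.0 g 0.0
px [357 201] xy 632.7 -178.7 size 104 18 yaw 6 z 23.6 rgb [195 188 135]
px [387 222] xy 577.6 -247.6 size 42 42 yaw 133 z 18.7 rgb [130  63 144]
px [371 255] xy 501.1 -202.8 size 61 28 yaw 84 z 30.8 rgb [202 166 107]
px [327 259] xy 493.4 -99.4 size 101 14 yaw 91 z 25.9 rgb [194 162 105]
px [327 286] xy 430.6 -96.0 size 45 32 yaw 81 z 20.7 rgb [213 177 114]
px [371 289] xy 422.0 -197.5 size 42 41 yaw 89 z 19.1 rgb [203 164  56]
px [357 320] xy 350.9 -143.5 size 96 21 yaw 99 z 26.0 rgb [182  64  49]
(520, -20, 140, 2) turn [-0.     0.    -0.013] shift [-0.551 -0.543  0.136] rows>= 3
(492, -98, 120, 2) turn [ 0. -0.  0.] shift [-0.385 -0.154  0.1  ] rows>= 2
(492, -98, 4, 2) turn [-0. -0.  0.] shift [-0.    0.    0.58] rows>= 2
px [325 177] xy 574.8 -243.1 size 44 41 yaw 91 z 16.7 rgb [128  70 132]
px [300 186] xy 619.7 -175.2 size 83 21 yaw 5 z 21.2 rgb [172 152 106]
px [348 192] xy 498.4 -198.6 size 63 28 yaw 83 z 28.7 rgb [184
[... 242 characters left out ...]
y 428.4 -91.2 size 47 32 yaw 80 z 19.1 rgb [201 172 119]
px [236 244] xy 632.7 67.9 size 135 68 yaw 127 z 34.0 rgb [165 132  89]
px [317 255] xy 498.2 24.0 size 25 13 yaw 119 z 13.1 rgb [199 192 179]
px [232 273] xy 628.7 159.4 size 131 52 yaw 23 z 37.5 rgb [104  83  63]
px [299 294] xy 494.4 134.0 size 43 41 yaw 112 z 17.0 rgb [165 128  55]
px [218 302] xy 624.7 217.0 size 43 42 yaw 118 z 17.0 rgb [136  74 142]
px [333 303] xy 426.3 128.0 size 31 24 yaw 93 z 22.0 rgb [141 104  57]
px [162 329] xy 679.4 310.4 size 50 17 yaw 61 z 36.8 rgb [107  98  80]
px [275 341] xy 493.5 242.4 size 42 20 yaw 71 z 13.7 rgb [131 140 161]
px [308 348] xy 436.2 231.3 size 43 41 yaw 110 z 17.0 rgb [199 159  69]
```

servo_tool --pt "0 0 0 -0.55 -0.54 0.13 40" --pt "0 0 0 -0.55 -0.54 0.13 40" --pt "0 0 0 -0.55 -0.54 0.13 40" --pt "0 0 0 -0.55 -0.54 0.13 40" --pt "0 0 0 -0.55 -0.54 0.13 40"

```text
t: 8.18
ee_pos: [521.4, -19.3, 140.9]
orientation: [-2.203, -2.238, 0.001]
ft_force: [0.4, 0.3, 0.2]
width: 39.8
grasp_force: 0.0
```

servo_tool --pt "0 0 0 -0.385 -0.15 0.1 40" --pt "0 0 0 -0.385 -0.15 0.1 40" --pt "0 0 0 -0.385 -0.15 0.1 40" --pt "0 0 0 -0.385 -0.15 0.1 40" --pt "0 0 0 -0.385 -0.15 0.1 40"

```text
t: 8.8
ee_pos: [493.1, -96.2, 121.9]
orientation: [2.201, 2.24, 0.001]
ft_force: [-0.3, 0.5, 0.2]
width: 40.1
grasp_force: 0.0
```

```bash
python3 -c "
from h import *
st(); im,d,X=cloud('side'); segs(im,X); chain((492,-97.5,4,1))" | egrep -v 'rgb \[[0-9][0-9]? '
```

```text
t 8.8 p [493.1 -96.2 121.9] R [[-0.018, 1.0, 0.001], [1.0, 0.018, -0.0], [-0.0, 0.001, -1.0]] q [-0.22  0.4   1.97  0.    0.78 -0.23] F [-0.3  0.5  0.2] w 40.1 g 0.0
px [323 176] xy 580.7 -242.1 size 43 32 yaw 109 z 16.5 rgb [121  66 124]
px [296 185] xy 630.1 -174.6 size 104 22 yaw 5 z 21.3 rgb [165 145 101]
px [342 206] xy 498.7 -136.1 size 188 32 yaw 89 z 28.3 rgb [162 135  91]
px [403 224] xy 347.9 -138.1 size 98 21 yaw 98 z 25.0 rgb [163  71  52]
px [378 204] xy 420.5 -192.1 size 42 42 yaw 136 z 16.8 rgb [176 138  59]
px [363 229] xy 428.4 -91.4 size 48 32 yaw 82 z 19.1 rgb [137 111  72]
px [236 244] xy 659.0 86.2 size 110 83 yaw 89 z 34.1 rgb [170 137  92]
px [317 255] xy 497.6 24.3 size 24 13 yaw 120 z 13.1 rgb [191 184 171]
px [233 274] xy 628.9 159.0 size 131 53 yaw 23 z 37.0 rgb [100  79  59]
px [299 294] xy 494.0 133.7 size 42 42 yaw 173 z 16.9 rgb [186 147  62]
px [218 302] xy 624.6 217.2 size 42 41 yaw 15 z 17.0 rgb [129  69 135]
px [333 303] xy 426.3 127.9 size 30 24 yaw 92 z 22.2 rgb [183 141  80]
px [162 329] xy 680.0 310.8 size 50 17 yaw 61 z 37.3 rgb [100  91  74]
px [275 341] xy 493.5 242.6 size 41 20 yaw 74 z 13.6 rgb [125 133 153]
px [308 348] xy 436.2 231.2 size 42 41 yaw 111 z 17.1 rgb [190 151  64]
(492, -97.5, 4, 1) turn [0. 0. 0.] shift [-0.006 -0.005  0.59 ] rows>= 2
```

View pics/s3.png

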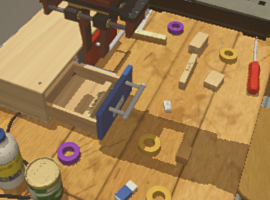

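The crop shows the drawer with its inside mostly hidden behind the blue front, and pencil marks around (90,95) suggest stick 1 is in it. Next is the second stick.

servo_tool --pt "0 0 0 0 0 0.3 40" --pt "0 0 0 0 0 0.5 40" --pt "0 0 0 0 0 0.585 40" --pt "0 0 0 0 0 0.585 40" --pt "0 0 0 0 0 0.585 0" --pt "0 0 0 0 0 0.585 0" --pt "0 0 0 0 0 0.585 0" --pt "0 0 0 0 0 0.585 0" --pt "0 0 0 0 0 0.585 0"

```text
t: 9.98
ee_pos: [492.9, -97.4, 5.6]
orientation: [2.203, 2.238, 0.001]
ft_force: [-0.3, 0.5, 7.6]
width: 12.8
grasp_force: 30.0
```

servo_tool --pt "0 0 0 0 0 -0.2 0" --pt "0 0 0 0 0 -0.5 0" --pt "0 0 0 0 0 -0.7 0" --pt "0 0 0 0 0 -0.7 0" --pt "0 0 0 0 0 -0.7 0"

```text
t: 10.6
ee_pos: [491.6, -97.1, 144.3]
orientation: [-2.203, -2.239, 0.0]
ft_force: [-0.1, 0.1, -0.5]
width: 13.4
grasp_force: 30.0
```

```bash
python3 -c "
from h import *
st(); im,d,X=cloud('top')
q=X[(X[...,0]>598)&(X[...,0]<700)&(X[...,1]>38)&(X[...,1]<145)&(X[...,2]>33)&(X[...,2]<46)]; print(len(q)); print(cv2.minAreaRect(q[:,:2].astype(np.float32)),np.median(q[:,2]))
save(cv2.resize(im[130:240,180:330],None,fx=3,fy=3),'t4.png')
chain((540,20,145,1),(660,91,145,1),(660,91,34,1))"
```

```text
t 10.6 p [491.6 -97.1 144.3] R [[-0.016, 1.0, -0.001], [1.0, 0.016, 0.0], [0.0, -0.0, -1.0]] q [-0.22  0.36  1.96 -0.    0.83 -0.23] F [-0.1  0.1 -0.5] w 13.4 g 30.0
280
((628.49951171875, 90.34183502197266), (14.359773635864258, 104.06072998046875), 0.9908240437507629) 41.874738126064415
(540, 20, 145, 1) turn [-0.001 -0.    -0.001] shift [ 0.581  0.253 -0.007] rows>= 3
(660, 91, 145, 1) turn [-0.  0. -0.] shift [ 0.344  0.606 -0.   ] rows>= 3
(660, 91, 34, 1) turn [-0. -0. -0.] shift [-0.     0.     0.555] rows>= 2
```

View pics/t4.png

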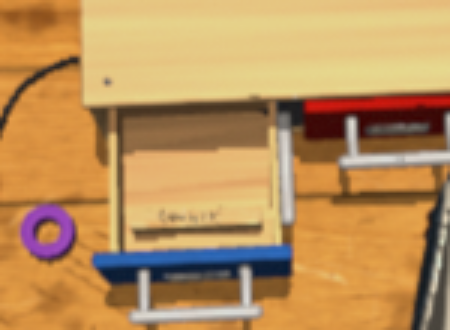

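Stick 1 is in the drawer, standing crosswise. The image puts it at (628.5,90.3) and I released it at (627.9,92.1), so top-camera readings need about (-0.7,+1.9).

servo_tool --pt "0 0 0 0.58 0.25 0 0" --pt "0 0 0 0.58 0.25 0 0" --pt "0 0 0 0.58 0.25 0 0" --pt "0 0 0 0.58 0.25 0 0" --pt "0 0 0 0.58 0.25 0 0"

```text
t: 11.28
ee_pos: [539.3, 18.6, 143.8]
orientation: [-2.204, -2.237, 0.002]
ft_force: [-0.2, -0.3, 0.1]
width: 13.0
grasp_force: 30.0
```

servo_tool --pt "0 0 0 0.345 0.605 0 0" --pt "0 0 0 0.345 0.605 0 0" --pt "0 0 0 0.345 0.605 0 0" --pt "0 0 0 0.345 0.605 0 0" --pt "0 0 0 0.345 0.605 0 0" --pt "0 0 0 0.345 0.605 0 0"

```text
t: 12.02
ee_pos: [659.1, 89.5, 144.7]
orientation: [-2.204, -2.238, 0.001]
ft_force: [0.8, -0.4, -0.3]
width: 13.4
grasp_force: 30.0
```

servo_tool --pt "0 0 0 0 0 0.2 0" --pt "0 0 0 0 0 0.4 0" --pt "0 0 0 0 0 0.5 0" --pt "0 0 0 0 0 0.57 0" --pt "0 0 0 0 0 0.58 0" --pt "0 0 0 0 0 0.58 0"

```text
t: 12.78
ee_pos: [661.0, 90.6, 29.6]
orientation: [2.203, 2.238, 0.002]
ft_force: [0.7, -0.4, 0.2]
width: 13.2
grasp_force: 30.0
```

servo_tool --pt "0 0 0 0 0 0 26" --pt "0 0 0 0 0 0 26" --pt "0 0 0 0 0 0 26" --pt "0 0 0 0 0 -0.3 26" --pt "0 0 0 0 0 -0.6 26" --pt "0 0 0 0 0 -0.6 26" --pt "0 0 0 0 0 -0.6 26"

```text
t: 13.65
ee_pos: [659.9, 90.5, 148.6]
orientation: [-2.204, -2.239, 0.0]
ft_force: [-0.6, 1.1, -0.7]
width: 25.7
grasp_force: 0.0
```

```bash
python3 -c "
from h import *
st(); chain((547,91,150,1),(547,91,58,1))"
```

```text
t 13.65 p [659.9  90.5 148.6] R [[-0.016, 1.0, -0.0], [1.0, 0.016, -0.0], [-0.0, -0.0, -1.0]] q [ 0.12  0.57  1.58 -0.    0.99  0.1 ] F [-0.6  1.1 -0.7] w 25.7 g 0.0
(547, 91, 150, 1) turn [-0.     0.    -0.001] shift [ 0.012 -0.564 -0.007] rows>= 2
(547, 91, 58, 1) turn [ 0. -0.  0.] shift [-0.   -0.    0.46] rows>= 2
```

servo_tool --pt "0 0 0 -0.75 -0.6 0 26" --pt "0 0 0 -0.75 -0.6 0 26" --pt "0 0 0 -0.75 -0.6 0 26" --pt "0 0 0 -0.75 -0.6 0 26" --pt "0 0 0 -0.75 -0.6 0 26" --pt "0 0 0 -0.75 -0.6 0 26"

```text
t: 14.4
ee_pos: [543.4, -60.5, 148.1]
orientation: [-2.202, -2.24, 0.0]
ft_force: [0.1, -0.0, -0.1]
width: 25.7
grasp_force: 0.0
```

```bash
cat >> h.py <<'E'
def handles(im,X):
    Z=X[...,2]; hsv=cv2.cvtColor(im,cv2.COLOR_RGB2HSV)
    q=(Z>60)&(Z<85)&(hsv[...,1]<60); q[:130]=0;q[300:]=0;q[:,:200]=0;q[:,350:]=0
    n,l,s,c=cv2.connectedComponentsWithStats(q.astype(np.uint8))
    for i in range(1,n):
        if s[i,4]>60: P=X[l==i]; print("handle",np.round(np.percentile(P[:,0],[1,99]),1),np.round(np.percentile(P[:,1],[1,99]),1),np.median(P[:,2]))
E
python3 -c "
from h import *
st(); im,d,X=cloud('top'); handles(im,X)
m=((X[...,0]>598)&(X[...,0]<700)&(X[...,1]>35)&(X[...,1]<145)&(X[...,2]>28)&(X[...,2]<50)).astype(np.uint8)
n,l,s,c=cv2.connectedComponentsWithStats(m)
for i in range(1,n):
  if s[i,4]>20:
    q=X[l==i]; print(s[i,4],cv2.minAreaRect(q[:,:2].astype(np.float32)),np.median(q[:,2]))
save(cv2.resize(im[130:240,180:330],None,fx=3,fy=3),'t5.png')
chain((547,91,150,1),(547,91,58,1))"
```

```text
t 14.4 p [543.4 -60.5 148.1] R [[-0.017, 1.0, -0.0], [1.0, 0.017, 0.0], [0.0, -0.0, -1.0]] q [-0.13  0.41  1.86  0.    0.87 -0.15] F [ 0.1 -0.  -0.1] w 25.7 g 0.0
handle [543.2 583.5] [ 42.9 135. ] 74.79469747262635
302 ((661.68505859375, 88.97477722167969), (14.639923095703125, 102.46392059326172), 0.6762207746505737) 41.41043498105843
300 ((628.7879638671875, 90.30367279052734), (14.279903411865234, 103.93672943115234), 0.6384333968162537) 41.84364451887551
(547, 91, 150, 1) turn [-0. -0. -0.] shift [ 0.756  0.031 -0.009] rows>= 3
(547, 91, 58, 1) turn [ 0.  0. -0.] shift [ 0.   -0.    0.46] rows>= 2
```

Both sticks are standing in the drawer. Now I'll grip the blue handle and push it shut.

servo_tool --pt "0 0 0 0.755 0.03 0 26" --pt "0 0 0 0.755 0.03 0 26" --pt "0 0 0 0.755 0.03 0 26" --pt "0 0 0 0.755 0.03 0 26" --pt "0 0 0 0.755 0.03 0 26"

```text
t: 15.08
ee_pos: [546.2, 89.8, 148.4]
orientation: [-2.202, -2.24, 0.001]
ft_force: [0.2, -0.4, -0.3]
width: 26.2
grasp_force: 0.0
```

servo_tool --pt "0 0 0 0 0 0.2 26" --pt "0 0 0 0 0 0.35 26" --pt "0 0 0 0 0 0.44 26" --pt "0 0 0 0 0 0.44 26" --pt "0 0 0 0 0 0.44 0" --pt "0 0 0 0 0 0.44 0" --pt "0 0 0 0 0 0.44 0" --pt "0 0 0 0 0 0.44 0"

```text
t: 16.08
ee_pos: [547.2, 89.7, 61.7]
orientation: [2.202, 2.238, 0.002]
ft_force: [0.2, -1.4, 7.3]
width: 10.1
grasp_force: 30.0
```

servo_tool --pt "0 0 0 0.001 0.1 0 0" --pt "0 0 0 0.002 0.2 0 0" --pt "0 0 0 0.003 0.3 0 0" --pt "0 0 0 0.004 0.4 0 0" --pt "0 0 0 0.005 0.47 0 0" --pt "0 0 0 0.005 0.52 0 0" --pt "0 0 0 0.005 0.52 0 0" --pt "0 0 0 0.005 0.52 0 0"

```text
t: 17.08
ee_pos: [651.4, 91.8, 61.8]
orientation: [2.202, 2.238, 0.002]
ft_force: [1.6, -4.5, 6.0]
width: 10.3
grasp_force: 30.0
```

servo_tool --pt "0 0 0 0 0.015 0 0" --pt "0 0 0 0 0.03 0 0" --pt "0 0 0 0 0.03 0 0"

```text
t: 17.45
ee_pos: [656.8, 91.9, 61.8]
orientation: [2.202, 2.238, 0.001]
ft_force: [-0.0, -4.2, 6.1]
width: 10.1
grasp_force: 30.0
```

servo_tool --pt "0 0 0 0 0.01 0 0" --pt "0 0 0 0 0.01 0 0"

```text
t: 17.7
ee_pos: [658.5, 91.9, 61.7]
orientation: [2.202, 2.238, 0.0]
ft_force: [0.0, -4.1, 7.4]
width: 10.2
grasp_force: 30.0
```

servo_tool --pt "0 0 0 0 0.01 0 0" --pt "0 0 0 0 0.01 0 0" --pt "0 0 0 0 0.01 0 0"

```text
t: 18.08
ee_pos: [659.7, 91.9, 61.7]
orientation: [2.203, 2.239, -0.001]
ft_force: [-2.9, -3.8, 9.4]
width: 10.5
grasp_force: 30.0
```

servo_tool --pt "0 0 0 0 0.015 0 0" --pt "0 0 0 0 0.015 0 0" --pt "0 0 0 0 0.015 0 0"

```text
t: 18.45
ee_pos: [659.7, 91.9, 61.6]
orientation: [-2.201, -2.237, 0.009]
ft_force: [-12.0, -3.8, 18.0]
width: 10.0
grasp_force: 30.0
```

The drawer is at its stop: the position holds and the force rises. Release, lift and look.

servo_tool --pt "0 0 0 0 -0.012 0 26" --pt "0 0 0 0 -0.012 0 26" --pt "0 0 0 0 -0.012 0 26" --pt "0 0 0 0 -0.012 -0.2 26" --pt "0 0 0 0 -0.012 -0.45 26" --pt "0 0 0 0 -0.012 -0.45 26"

```text
t: 19.2
ee_pos: [663.8, 93.0, 155.0]
orientation: [2.2, 2.236, 0.01]
ft_force: [0.1, -0.5, -0.4]
width: 26.3
grasp_force: 0.0
```

servo_tool --pt "0 0 0 -0.45 -0.9 0 26" --pt "0 0 0 -0.45 -0.9 0 26" --pt "0 0 0 -0.45 -0.9 0 26" --pt "0 0 0 -0.45 -0.9 0 26" --pt "0 0 0 -0.45 -0.9 0 26" --pt "0 0 0 -0.45 -0.9 0 26"

```text
t: 19.95
ee_pos: [484.1, 0.1, 150.8]
orientation: [2.202, 2.239, 0.002]
ft_force: [0.9, 1.0, 0.3]
width: 26.1
grasp_force: 0.0
```

```bash
python3 -c "
from h import *
st(); im,d,X=cloud('top'); handles(im,X); segs(im,X)
chain((662,-68,150,1),(662,-68,62,1))"| egrep -v 'rgb \[[0-9][0-9]? '
```

```text
t 19.95 p [4.841e+02 1.000e-01 1.508e+02] R [[-0.016, 1.0, 0.002], [1.0, 0.016, 0.0], [0.0, 0.002, -1.0]] q [-0.02  0.32  1.99  0.    0.82 -0.04] F [0.9 1.  0.3] w 26.1 g 0.0
handle [658.7 699.3] [-117.7  -23.5] 75.20202006502072
handle [655.6 696. ] [ 43.8 137.5] 74.99880806794918
px [357 201] xy 632.7 -178.9 size 104 18 yaw 6 z 23.9 rgb [209 201 148]
px [196 207] xy 627.3 212.4 size 42 40 yaw 92 z 17.9 rgb [139  67 157]
px [387 222] xy 577.3 -247.9 size 42 42 yaw 7 z 18.8 rgb [142  70 157]
px [372 254] xy 501.0 -202.4 size 60 28 yaw 84 z 30.9 rgb [215 183 119]
px [227 260] xy 496.6 135.3 size 41 30 yaw 175 z 18.0 rgb [216 184  66]
px [184 262] xy 495.1 237.4 size 42 19 yaw 70 z 14.2 rgb [121 137 169]
px [189 286] xy 439.4 226.3 size 42 41 yaw 89 z 18.0 rgb [212 174  60]
px [323 286] xy 431.8 -87.9 size 32 27 yaw 171 z 20.8 rgb [223 191 124]
px [372 288] xy 423.9 -201.2 size 43 36 yaw 11 z 18.8 rgb [221 182  64]
px [228 290] xy 427.9 133.0 size 23 10 yaw 179 z 24.2 rgb [221 160  89]
px [390 314] xy 365.6 -237.5 size 96 8 yaw 100 z 18.4 rgb [208 185 162]
(662, -68, 150, 1) turn [ 0.001 -0.    -0.001] shift [-0.355  0.884  0.005] rows>= 4
(662, -68, 62, 1) turn [-0.  0.  0.] shift [0.   0.   0.44] rows>= 2
```

The left drawer is shut, and its handle lines up with the red one allowing for the chest's 1.1° yaw. Now the red handle.

servo_tool --pt "0 0 0 -0.36 0.885 0 26" --pt "0 0 0 -0.36 0.885 0 26" --pt "0 0 0 -0.36 0.885 0 26" --pt "0 0 0 -0.36 0.885 0 26" --pt "0 0 0 -0.36 0.885 0 26" --pt "0 0 0 -0.36 0.885 0 26"

```text
t: 20.75
ee_pos: [659.2, -68.6, 150.3]
orientation: [-2.202, -2.239, 0.001]
ft_force: [0.3, -0.0, 0.5]
width: 26.3
grasp_force: 0.0
```

servo_tool --pt "0 0 0 0 0 0.2 26" --pt "0 0 0 0 0 0.35 26" --pt "0 0 0 0 0 0.44 26" --pt "0 0 0 0 0 0.44 26" --pt "0 0 0 0 0 0.44 0" --pt "0 0 0 0 0 0.44 0" --pt "0 0 0 0 0 0.44 0" --pt "0 0 0 0 0 0.44 0"

```text
t: 21.75
ee_pos: [661.5, -69.6, 64.1]
orientation: [2.202, 2.238, 0.003]
ft_force: [0.2, 0.4, 5.8]
width: 10.3
grasp_force: 30.0
```

servo_tool --pt "0 0 0 0 -0.1 0 0" --pt "0 0 0 0 -0.2 0 0" --pt "0 0 0 0 -0.3 0 0" --pt "0 0 0 0 -0.4 0 0" --pt "0 0 0 0 -0.5 0 0" --pt "0 0 0 0 -0.55 0 0" --pt "0 0 0 0 -0.56 0 0" --pt "0 0 0 0 -0.56 0 0"

```text
t: 22.75
ee_pos: [549.2, -71.6, 64.0]
orientation: [2.202, 2.238, 0.002]
ft_force: [-1.2, -0.3, 10.0]
width: 10.4
grasp_force: 30.0
```

servo_tool --pt "0 0 0 0 -0.015 0 0" --pt "0 0 0 0 -0.015 0 0" --pt "0 0 0 0 -0.015 0 0"

```text
t: 23.12
ee_pos: [547.8, -71.7, 64.0]
orientation: [2.201, 2.236, 0.004]
ft_force: [3.6, 0.1, 6.9]
width: 10.4
grasp_force: 30.0
```

servo_tool --pt "0 0 0 0 0.01 0 26" --pt "0 0 0 0 0.01 0 26" --pt "0 0 0 0 0.01 0 26" --pt "0 0 0 0 0.01 -0.2 26" --pt "0 0 0 0 0.01 -0.45 26" --pt "0 0 0 0 0.01 -0.45 26"

```text
t: 23.88
ee_pos: [549.6, -71.7, 156.0]
orientation: [2.2, 2.235, 0.006]
ft_force: [1.0, -1.1, -0.2]
width: 25.9
grasp_force: 0.0
```

```bash
python3 -c "
from h import *
st(); chain((440,60,150,91),(440,227,150,91))"
```

```text
t 23.88 p [549.6 -71.7 156. ] R [[-0.016, 1.0, 0.006], [1.0, 0.016, -0.001], [-0.001, 0.006, -1.0]] q [-0.15  0.41  1.84 -0.    0.89 -0.17] F [ 1.  -1.1 -0.2] w 25.9 g 0.0
(440, 60, 150, 91) turn [ 0.004 -0.003  1.046] shift [ 0.667 -0.538  0.026] rows>= 9
(440, 227, 150, 91) turn [-0. -0. -0.] shift [ 0.015 -0.835  0.   ] rows>= 3
```

servo_tool --pt "0 0 0.95 0.667 -0.54 0 60" --pt "0 0 0.95 0.667 -0.54 0 60" --pt "0 0 0.95 0.667 -0.54 0 60" --pt "0 0 0.95 0.667 -0.54 0 60" --pt "0 0 0.95 0.667 -0.54 0 60" --pt "0 0 0.95 0.667 -0.54 0 60" --pt "0 0 0.95 0.667 -0.54 0 60" --pt "0 0 0.95 0.667 -0.54 0 60" --pt "0 0 0.95 0.667 -0.54 0 60" --pt "0 0 0.95 0.667 -0.54 0 60"

```text
t: 25.12
ee_pos: [436.8, 60.3, 152.2]
orientation: [3.131, 0.258, -0.002]
ft_force: [-0.3, 0.6, -0.5]
width: 60.1
grasp_force: 0.0
```

```bash
cat >> h.py <<'E'
def rings(im,X):
    """brass ring centres from a circle fit of the top faces (colour mask), raw camera values"""
    hsv=cv2.cvtColor(im,cv2.COLOR_RGB2HSV); Z=X[...,2]
    m=(hsv[...,0]>20)&(hsv[...,0]<32)&(hsv[...,1]>140)&(Z>13)&(Z<100)&(X[...,0]>350)&(X[...,0]<720)&(abs(X[...,1])<300)
    n,l,s,c=cv2.connectedComponentsWithStats(m.astype(np.uint8))
    for i in range(1,n):
        if s[i,4]<60: continue
        q=X[l==i]; q=q[q[:,2]>np.percentile(q[:,2],90)-3][:,:2].astype(np.float32)
        print("ring",cv2.minEnclosingCircle(q),"mid",np.round(cv2.minAreaRect(q)[0],1),"n",s[i,4])
def shaft(im,X):
    Z=X[...,2]; m=(Z>60)&(Z<90)&(X[...,0]>606)&(X[...,0]<690)&(X[...,1]>-125)&(X[...,1]<-15)
    q=X[m]; print("shaft",m.sum(),np.round(np.median(q,0),1),np.round(np.percentile(q,[2,98],axis=0)[:,:2],1).tolist())
E
python3 -c "
from h import *
st()
for n in('top','side'):
  im,d,X=cloud(n); print(n); rings(im,X); shaft(im,X); handles(im,X) if n=='top' else 0; save(im,n+'6.png')
chain((439,228,120,91),(439,228,5,91))"
```

```text
t 25.12 p [436.8  60.3 152.2] R [[0.987, 0.163, -0.001], [0.163, -0.987, -0.0], [-0.001, -0.0, -1.0]] q [ 0.11  0.27  2.08 -0.    0.8   1.52] F [-0.3  0.6 -0.5] w 60.1 g 0.0
top
ring ((689.9122924804688, 283.77606201171875), 22.75908851623535) mid [686.2 278.9] n 132
ring ((423.8256530761719, -197.4268341064453), 21.165924072265625) mid [ 423.4 -196.9] n 179
ring ((429.82513427734375, 254.15609741210938), 19.626665115356445) mid [430.5 261.3] n 85
shaft 42 [646.9 -70.6  71.6] [[641.4, -78.1], [654.1, -64.4]]
handle [655.5 695.7] [ 43.8 137.4] 74.93820270398234
handle [543.5 583.2] [-119.2  -26.9] 75.22463493857734
side
ring ((705.3572387695312, -278.0695495605469), 20.575702667236328) mid [ 704.8 -277.6] n 64
ring ((493.10748291015625, 133.6580352783203), 21.258848190307617) mid [493.4 133.8] n 206
ring ((672.3712158203125, 292.1510925292969), 8.017858505249023) mid [672.2 292.1] n 85
ring ((426.3292541503906, 257.0438537597656), 21.133373260498047) mid [426.1 256.9] n 331
shaft 44 [644.6 -64.2  68.5] [[639.2, -69.9], [653.5, -59.6]]
(439, 228, 120, 91) turn [0.    0.    0.097] shift [ 0.146 -0.826  0.162] rows>= 3
(439, 228, 5, 91) turn [-0.  0. -0.] shift [0.    0.    0.575] rows>= 2
```

View pics/top6.png

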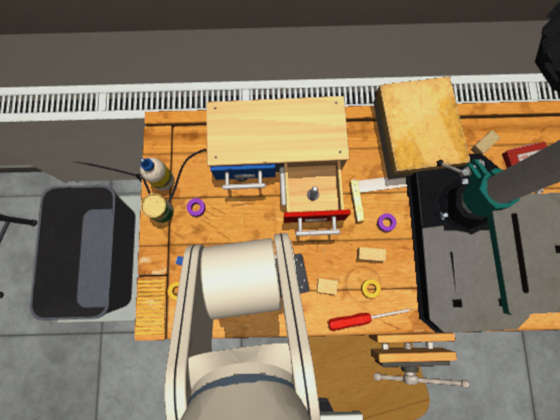

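The view shows the right drawer open with the shaft at (314,190). One collar has been knocked: it's now near world (429,254). I'll go there and look again from above it.

```bash
python3 -c "
from h import *
chain((429,250,120,91),(429,254,5,91))"
```

```text
(429, 250, 120, 91) turn [0.    0.    0.097] shift [ 0.115 -0.942  0.162] rows>= 4
(429, 254, 5, 91) turn [-0.  0. -0.] shift [ 0.    -0.02   0.575] rows>= 2
```

servo_tool --pt "0 0 0.1 0.14 -0.94 0.15 60" --pt "0 0 0.1 0.14 -0.94 0.15 60" --pt "0 0 0.1 0.14 -0.94 0.15 60" --pt "0 0 0.1 0.14 -0.94 0.15 60" --pt "0 0 0.1 0.14 -0.94 0.15 60" --pt "0 0 0.1 0.14 -0.94 0.15 60"

```text
t: 25.98
ee_pos: [434.5, 249.1, 122.7]
orientation: [3.141, 0.017, -0.001]
ft_force: [0.7, -0.5, 0.3]
width: 60.0
grasp_force: 0.0
```

```bash
python3 -c "
from h import *
st(); im,d,X=cloud('side'); rings(im,X); save(im,'s7.png')
im,d,X=cloud('top'); rings(im,X)
m=(X[...,2]>70)&(X[...,2]<90)&(X[...,0]>615)&(X[...,0]<690)&(X[...,1]>-110)&(X[...,1]<-30); q=X[m]; print(np.round(q.mean(0),1),len(q)); print(np.round(q[np.argsort(-q[:,2])][:25],1).tolist())
chain((429,254,5,91))"
```

```text
t 25.98 p [434.5 249.1 122.7] R [[1.0, 0.011, -0.0], [0.011, -1.0, -0.0], [-0.0, 0.0, -1.0]] q [ 0.5   0.39  1.97 -0.    0.78  2.06] F [ 0.7 -0.5  0.3] w 60.0 g 0.0
ring ((672.5736083984375, 292.2852783203125), 8.078076362609863) mid [672.1 292.1] n 84
ring ((429.1735534667969, 257.75762939453125), 20.51380729675293) mid [436.2 258.1] n 155
ring ((688.4483642578125, 283.54339599609375), 21.76718521118164) mid [684.8 279.5] n 130
ring ((496.8453063964844, 128.71585083007812), 20.670516967773438) mid [497.  128.9] n 175
ring ((423.8974914550781, -196.91921997070312), 20.879886627197266) mid [ 424.  -197.2] n 180
[648.6 -71.5  73.4] 26
[[644.8, -74.0, 79.9], [650.5, -72.3, 76.4], [648.4, -67.7, 75.9], [650.8, -70.1, 75.5], [646.1, -67.6, 75.4], [653.2, -72.5, 75.2], [646.3, -70.0, 74.7], [648.6, -70.1, 74.7], [643.9, -74.4, 74.5], [651.2, -74.8, 73.7], [653.7, -70.4, 73.4], [648.9, -72.5, 73.3], [644.3, -72.3, 73.3], [646.7, -72.4, 73.1], [644.5, -67.8, 72.9], [644.5, -70.1, 72.7], [651.6, -68.1, 72.6], [649.1, -77.2, 72.4], [649.2, -74.9, 72.2], [651.6, -77.3, 71.9], [654.4, -68.4, 71.2], [647.1, -77.2, 71.0], [654.3, -75.3, 71.0], [642.7, -70.2, 70.5], [647.6, -65.9, 70.1]]
(429, 254, 5, 91) turn [ 0.    -0.    -0.005] shift [-0.029 -0.025  0.59 ] rows>= 2
```

servo_tool --pt "0 0 0 -0.029 -0.025 0.3 60" --pt "0 0 0 -0.029 -0.025 0.5 60" --pt "0 0 0 -0.029 -0.025 0.585 60" --pt "0 0 0 -0.029 -0.025 0.585 60" --pt "0 0 0 -0.029 -0.025 0.585 0" --pt "0 0 0 -0.029 -0.025 0.585 0" --pt "0 0 0 -0.029 -0.025 0.585 0" --pt "0 0 0 -0.029 -0.025 0.585 0"

```text
t: 27.08
ee_pos: [429.8, 255.8, 7.0]
orientation: [-3.14, -0.019, -0.004]
ft_force: [0.8, -1.5, 6.9]
width: 42.8
grasp_force: 30.0
```

servo_tool --pt "0 0 0 0 0 -0.2 0" --pt "0 0 0 0 0 -0.5 0" --pt "0 0 0 0 0 -0.7 0" --pt "0 0 0 0 0 -0.7 0" --pt "0 0 0 0 0 -0.7 0"

```text
t: 27.7
ee_pos: [428.3, 255.1, 145.5]
orientation: [3.141, 0.019, -0.0]
ft_force: [-0.6, 0.3, -0.0]
width: 42.7
grasp_force: 30.0
```

```bash
python3 -c "
from h import *
st(); chain((430,130,150,91),(500,-20,150,91),(648.3,-69.3,150,91))"
```

```text
t 27.7 p [428.3 255.1 145.5] R [[1.0, 0.012, -0.0], [0.012, -1.0, -0.0], [-0.0, 0.0, -1.0]] q [0.51 0.35 1.96 0.   0.83 2.07] F [-0.6  0.3 -0. ] w 42.7 g 30.0
(430, 130, 150, 91) turn [ 0.     0.    -0.004] shift [ 0.001  0.626 -0.023] rows>= 3
(500, -20, 150, 91) turn [0. 0. 0.] shift [0.337 0.756 0.   ] rows>= 3
(648.3, -69.3, 150, 91) turn [-0. -0.  0.] shift [ 0.737  0.259 -0.   ] rows>= 3
```

servo_tool --pt "0 0 0 0 0.63 0 0" --pt "0 0 0 0 0.63 0 0" --pt "0 0 0 0 0.63 0 0" --pt "0 0 0 0 0.63 0 0" --pt "0 0 0 0 0.63 0 0"

```text
t: 28.32
ee_pos: [430.1, 130.3, 145.2]
orientation: [3.141, 0.021, -0.001]
ft_force: [0.2, 0.1, -0.5]
width: 42.8
grasp_force: 30.0
```

servo_tool --pt "0 0 0 0.34 0.755 0 0" --pt "0 0 0 0.34 0.755 0 0" --pt "0 0 0 0.34 0.755 0 0" --pt "0 0 0 0.34 0.755 0 0" --pt "0 0 0 0.34 0.755 0 0"

```text
t: 28.95
ee_pos: [499.6, -19.6, 145.3]
orientation: [-3.141, -0.02, 0.002]
ft_force: [-0.0, -0.7, -0.4]
width: 43.2
grasp_force: 30.0
```

servo_tool --pt "0 0 0 0.735 0.26 0 0" --pt "0 0 0 0.735 0.26 0 0" --pt "0 0 0 0.735 0.26 0 0" --pt "0 0 0 0.735 0.26 0 0" --pt "0 0 0 0.735 0.26 0 0" --pt "0 0 0 0.735 0.26 0 0"

```text
t: 29.7
ee_pos: [646.2, -69.9, 145.6]
orientation: [-3.141, -0.02, 0.002]
ft_force: [-0.4, 0.1, -0.8]
width: 43.1
grasp_force: 30.0
```

```bash
python3 -c "
from h import *
st(); chain((648.3,-69.3,84,91)); im,d,X=cloud('side'); save(cv2.resize(im[100:280,180:360],None,fx=3,fy=3),'s8.png')
hsv=cv2.cvtColor(im,cv2.COLOR_RGB2HSV); m=(hsv[...,0]>18)&(hsv[...,0]<34)&(hsv[...,1]>110)&(X[...,2]>120)&(X[...,2]<180)&(abs(X[...,0]-650)<60)&(abs(X[...,1]+69)<60)
q=X[m]; print(len(q),np.round(np.percentile(q,[2,50,98],axis=0),1) if len(q) else 0)
rings(im,X)"
```

```text
t 29.7 p [646.2 -69.9 145.6] R [[1.0, 0.013, -0.001], [0.013, -1.0, 0.0], [-0.001, -0.0, -1.0]] q [-0.13  0.55  1.62  0.    0.97  1.43] F [-0.4  0.1 -0.8] w 43.1 g 30.0
(648.3, -69.3, 84, 91) turn [-0.     0.001 -0.003] shift [ 0.011 -0.003  0.308] rows>= 1
114 [[621.5 -87.  140.6]
 [630.3 -70.2 153.2]
 [647.5 -50.7 156.1]]
ring ((421.74212646484375, -193.48814392089844), 21.947492599487305) mid [ 420.1 -192.8] n 95
ring ((493.5074157714844, 133.4921112060547), 21.578155517578125) mid [493.7 133.1] n 204
ring ((673.612548828125, 291.09429931640625), 9.286168098449707) mid [672.7 290.8] n 84
```

View pics/s8.png

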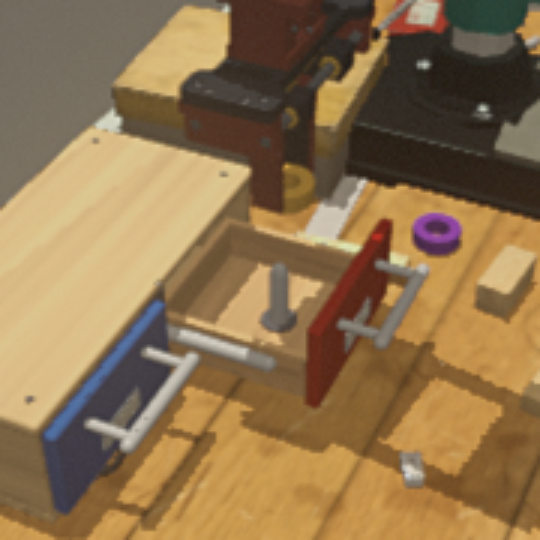

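The side view shows the collar held level at crop (297,185), centred on the TCP, with the shaft at crop (280,300). Lower it slowly and watch the force.

servo_tool --pt "0 0 0 0.011 -0.003 0.15 0" --pt "0 0 0 0.011 -0.003 0.3 0" --pt "0 0 0 0.011 -0.003 0.3 0" --pt "0 0 0 0.011 -0.003 0.3 0"

```text
t: 30.25
ee_pos: [650.2, -70.4, 86.8]
orientation: [3.141, 0.019, 0.002]
ft_force: [0.2, 0.9, 0.1]
width: 42.6
grasp_force: 30.0
```

servo_tool --pt "0 0 0 0 0 0.03 0" --pt "0 0 0 0 0 0.06 0" --pt "0 0 0 0 0 0.09 0" --pt "0 0 0 0 0 0.09 0"

```text
t: 30.75
ee_pos: [649.4, -70.4, 67.0]
orientation: [-3.141, -0.019, 0.002]
ft_force: [-0.1, -0.1, -0.0]
width: 43.0
grasp_force: 30.0
```

servo_tool --pt "0 0 0 -0.004 -0.004 0.04 0" --pt "0 0 0 -0.004 -0.004 0.08 0" --pt "0 0 0 -0.004 -0.004 0.12 0" --pt "0 0 0 -0.004 -0.004 0.16 0" --pt "0 0 0 -0.004 -0.004 0.18 0" --pt "0 0 0 -0.004 -0.004 0.2 0" --pt "0 0 0 -0.004 -0.004 0.2 0"

```text
t: 31.62
ee_pos: [648.9, -69.7, 27.4]
orientation: [-3.141, -0.019, 0.001]
ft_force: [0.2, 0.3, -0.4]
width: 42.5
grasp_force: 30.0
```

servo_tool --pt "0 0 0 0 0 0 56" --pt "0 0 0 0 0 0 56" --pt "0 0 0 0 0 0 56" --pt "0 0 0 0 0 -0.2 56" --pt "0 0 0 0 0 -0.5 56" --pt "0 0 0 0 0 -0.6 56" --pt "0 0 0 0 0 -0.6 56"

```text
t: 32.5
ee_pos: [649.9, -69.8, 149.3]
orientation: [3.141, 0.019, 0.005]
ft_force: [1.1, 0.7, -0.3]
width: 56.0
grasp_force: 0.0
```

```bash
python3 -c "
from h import *
st(); im,d,X=cloud('side'); rings(im,X); save(cv2.resize(im[100:280,180:360],None,fx=3,fy=3),'s9.png'); chain((530,40,150,91),(496,131,120,91))"
```

```text
t 32.5 p [649.9 -69.8 149.3] R [[1.0, 0.012, 0.003], [0.012, -1.0, -0.0], [0.003, 0.0, -1.0]] q [-0.13  0.55  1.61  0.    0.98  1.43] F [ 1.1  0.7 -0.3] w 56.0 g 0.0
ring ((418.79486083984375, -193.15977478027344), 21.674039840698242) mid [ 420.5 -192.5] n 97
ring ((493.12005615234375, 133.25828552246094), 21.16245460510254) mid [494.2 133.3] n 207
ring ((672.7373046875, 292.146484375), 8.123806953430176) mid [672.1 291.9] n 85
(530, 40, 150, 91) turn [-0.    -0.    -0.004] shift [-0.587 -0.555 -0.013] rows>= 3
(496, 131, 120, 91) turn [ 0.  0. -0.] shift [-0.162 -0.458  0.15 ] rows>= 2
```

View pics/s9.png

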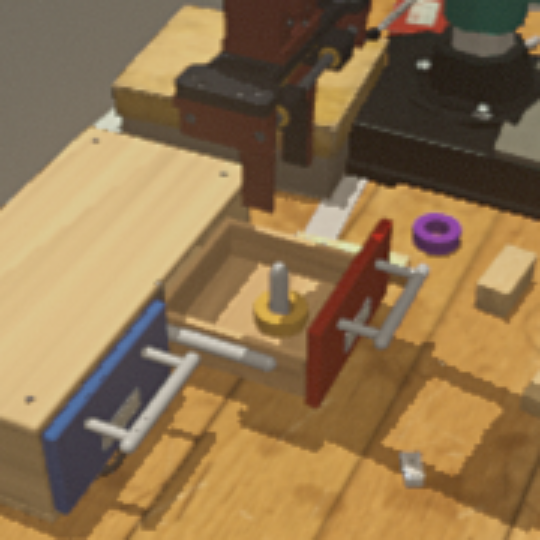

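The first collar lies flat on the floor round the shaft, at crop (280,310). The second is at world (496,130.6).

servo_tool --pt "0 0 0 -0.585 -0.555 0 60" --pt "0 0 0 -0.585 -0.555 0 60" --pt "0 0 0 -0.585 -0.555 0 60" --pt "0 0 0 -0.585 -0.555 0 60" --pt "0 0 0 -0.585 -0.555 0 60"

```text
t: 33.17
ee_pos: [530.9, 39.7, 146.7]
orientation: [3.141, 0.019, -0.002]
ft_force: [0.2, -0.0, 0.9]
width: 59.8
grasp_force: 0.0
```

servo_tool --pt "0 0 0 -0.162 -0.46 0.15 60" --pt "0 0 0 -0.162 -0.46 0.15 60" --pt "0 0 0 -0.162 -0.46 0.15 60" --pt "0 0 0 -0.162 -0.46 0.15 60" --pt "0 0 0 -0.162 -0.46 0.15 60"

```text
t: 33.8
ee_pos: [498.3, 130.5, 117.9]
orientation: [-3.142, -0.016, -0.001]
ft_force: [-0.5, 0.0, 0.9]
width: 60.1
grasp_force: 0.0
```

```bash
python3 -c "
from h import *
st(); im,d,X=cloud('side'); rings(im,X); chain((496,130.6,4,91))"
```

```text
t 33.8 p [498.3 130.5 117.9] R [[1.0, 0.01, 0.001], [0.01, -1.0, 0.0], [0.001, -0.0, -1.0]] q [ 0.23  0.42  1.94 -0.    0.78  1.79] F [-0.5  0.   0.9] w 60.1 g 0.0
ring ((644.7345581054688, -67.70947265625), 20.60047721862793) mid [643.5 -66.1] n 84
ring ((420.1204528808594, -193.53102111816406), 21.032297134399414) mid [ 420.2 -194.1] n 96
ring ((497.6012878417969, 132.76173400878906), 21.50086212158203) mid [502.2 132.8] n 114
ring ((673.1862182617188, 291.4647521972656), 7.87904167175293) mid [672.6 291.3] n 81
(496, 130.6, 4, 91) turn [-0.    -0.001 -0.005] shift [-0.011 -0.     0.57 ] rows>= 2
```

servo_tool --pt "0 0 0 -0.011 0 0.3 60" --pt "0 0 0 -0.011 0 0.5 60" --pt "0 0 0 -0.011 0 0.565 60" --pt "0 0 0 -0.011 0 0.565 60" --pt "0 0 0 -0.011 0 0.565 0" --pt "0 0 0 -0.011 0 0.565 0" --pt "0 0 0 -0.011 0 0.565 0" --pt "0 0 0 -0.011 0 0.565 0"

```text
t: 34.85
ee_pos: [496.1, 131.7, 6.0]
orientation: [-3.141, -0.019, -0.004]
ft_force: [-1.2, -0.7, 7.5]
width: 42.7
grasp_force: 30.0
```

servo_tool --pt "0 0 0 0 0 -0.2 0" --pt "0 0 0 0 0 -0.5 0" --pt "0 0 0 0 0 -0.7 0" --pt "0 0 0 0 0 -0.7 0" --pt "0 0 0 0 0 -0.7 0"

```text
t: 35.48
ee_pos: [494.5, 131.4, 144.4]
orientation: [3.141, 0.019, -0.0]
ft_force: [-0.1, 0.2, -0.2]
width: 42.8
grasp_force: 30.0
```

```bash
python3 -c "
from h import *
st(); chain((570,10,146,91),(648.5,-69.5,146,91),(648.5,-69.5,86,91))"
```

```text
t 35.48 p [494.5 131.4 144.4] R [[1.0, 0.012, -0.0], [0.012, -1.0, -0.0], [-0.0, 0.0, -1.0]] q [ 0.24  0.37  1.94 -0.    0.83  1.8 ] F [-0.1  0.2 -0.2] w 42.8 g 30.0
(570, 10, 146, 91) turn [ 0.     0.    -0.004] shift [ 0.37   0.612 -0.008] rows>= 3
(648.5, -69.5, 146, 91) turn [ 0. -0.  0.] shift [0.386 0.404 0.   ] rows>= 2
(648.5, -69.5, 86, 91) turn [0. 0. 0.] shift [ 0.  -0.   0.3] rows>= 1
```

servo_tool --pt "0 0 0 0.37 0.612 0 0" --pt "0 0 0 0.37 0.612 0 0" --pt "0 0 0 0.37 0.612 0 0" --pt "0 0 0 0.37 0.612 0 0" --pt "0 0 0 0.37 0.612 0 0"

```text
t: 36.1
ee_pos: [569.0, 11.0, 143.7]
orientation: [-3.141, -0.02, 0.004]
ft_force: [0.5, 0.3, -0.2]
width: 42.8
grasp_force: 30.0
```

servo_tool --pt "0 0 0 0.386 0.404 0 0" --pt "0 0 0 0.386 0.404 0 0" --pt "0 0 0 0.386 0.404 0 0" --pt "0 0 0 0.386 0.404 0 0" --pt "0 0 0 0.386 0.404 0 0"

```text
t: 36.72
ee_pos: [647.4, -68.2, 144.5]
orientation: [-3.141, -0.021, 0.002]
ft_force: [0.2, 0.7, -0.3]
width: 42.2
grasp_force: 30.0
```

```bash
cat >> h.py <<'E'
def held():
    im,d,X=cloud('side'); o=ctrl.get_obs(); x,y,z=o["ee_pos"]
    hsv=cv2.cvtColor(im,cv2.COLOR_RGB2HSV); m=(hsv[...,0]>18)&(hsv[...,0]<34)&(hsv[...,1]>110)&(X[...,2]>z-26)&(X[...,2]<z+30)&(abs(X[...,0]-x)<50)&(abs(X[...,1]-y)<50)
    q=X[m]; print("held",len(q),np.round(np.percentile(q,[2,50,98],axis=0)-[x,y,z],1).tolist() if len(q) else 0); rings(im,X)
E
python3 -c "
from h import *
st(); held(); chain((648.5,-69.5,86,91))"
```

```text
t 36.73 p [647.4 -68.2 144.5] R [[1.0, 0.013, -0.001], [0.013, -1.0, 0.0], [-0.001, -0.0, -1.0]] q [-0.12  0.55  1.62  0.    0.97  1.43] F [ 0.2  0.7 -0.3] w 42.2 g 30.0
held 104 [[-23.6, -19.5, -2.9], [-15.4, 1.5, 8.7], [1.7, 18.1, 10.8]]
ring ((420.018310546875, -194.095947265625), 20.90254020690918) mid [ 420.4 -194.2] n 93
ring ((672.5269775390625, 292.63323974609375), 7.19541597366333) mid [672.  292.5] n 82
(648.5, -69.5, 86, 91) turn [-0.     0.001 -0.003] shift [0.005 0.005 0.293] rows>= 1
```

servo_tool --pt "0 0 0 0.002 0.006 0.15 0" --pt "0 0 0 0.002 0.006 0.29 0" --pt "0 0 0 0.002 0.006 0.29 0" --pt "0 0 0 0.002 0.006 0.29 0"

```text
t: 37.28
ee_pos: [649.4, -70.7, 87.7]
orientation: [3.141, 0.019, 0.001]
ft_force: [1.0, -0.3, -0.1]
width: 42.6
grasp_force: 30.0
```

servo_tool --pt "0 0 0 0 0 0.03 0" --pt "0 0 0 0 0 0.06 0" --pt "0 0 0 0 0 0.09 0" --pt "0 0 0 0 0 0.09 0"

```text
t: 37.78
ee_pos: [648.6, -71.1, 68.0]
orientation: [-3.141, -0.018, 0.002]
ft_force: [-0.1, 0.3, -0.1]
width: 42.7
grasp_force: 30.0
```

servo_tool --pt "0 0 0 0 -0.006 0.03 0" --pt "0 0 0 0 -0.006 0.06 0" --pt "0 0 0 0 -0.006 0.09 0" --pt "0 0 0 0 -0.006 0.12 0" --pt "0 0 0 0 -0.006 0.125 0" --pt "0 0 0 0 -0.006 0.125 0"

```text
t: 38.52
ee_pos: [649.1, -69.9, 43.6]
orientation: [3.142, 0.019, -0.0]
ft_force: [-0.6, 0.1, 0.4]
width: 42.5
grasp_force: 30.0
```

servo_tool --pt "0 0 0 0 0 0 56" --pt "0 0 0 0 0 0 56" --pt "0 0 0 0 0 0 56" --pt "0 0 0 0 0 -0.2 56" --pt "0 0 0 0 0 -0.5 56" --pt "0 0 0 0 0 -0.5 56" --pt "0 0 0 0 0 -0.5 56"

```text
t: 39.4
ee_pos: [648.7, -69.9, 143.6]
orientation: [3.142, 0.019, 0.0]
ft_force: [-0.1, 0.1, -1.0]
width: 56.1
grasp_force: 0.0
```

```bash
python3 -c "
from h import *
st(); im,d,X=cloud('side'); rings(im,X); save(cv2.resize(im[100:280,180:360],None,fx=3,fy=3),'s10.png'); 
hsv=cv2.cvtColor(im,cv2.COLOR_RGB2HSV); m=(hsv[...,0]>18)&(hsv[...,0]<34)&(hsv[...,1]>110)&(abs(X[...,0]-645)<26)&(abs(X[...,1]+66)<26)&(X[...,2]>22)&(X[...,2]<90); print(np.percentile(X[m],[2,50,90,98],axis=0).round(1).tolist())
chain((540,-140,146,91),(422.6,-196,120,91))"
```

```text
t 39.4 p [648.7 -69.9 143.6] R [[1.0, 0.012, 0.0], [0.012, -1.0, -0.0], [0.0, 0.0, -1.0]] q [-0.13  0.55  1.62 -0.    0.97  1.43] F [-0.1  0.1 -1. ] w 56.1 g 0.0
ring ((419.1457214355469, -193.53704833984375), 21.004356384277344) mid [ 419.5 -194.7] n 94
ring ((673.274169921875, 291.3909606933594), 7.8452253341674805) mid [672.5 291.1] n 82
[[624.5, -85.2, 23.2], [638.9, -55.8, 47.2], [658.8, -48.0, 50.4], [665.3, -46.1, 52.9]]
(540, -140, 146, 91) turn [-0.     0.001 -0.004] shift [-0.545  0.345 -0.016] rows>= 3
(422.6, -196, 120, 91) turn [-0.  0. -0.] shift [-0.592  0.27   0.13 ] rows>= 3
```

View pics/s10.png

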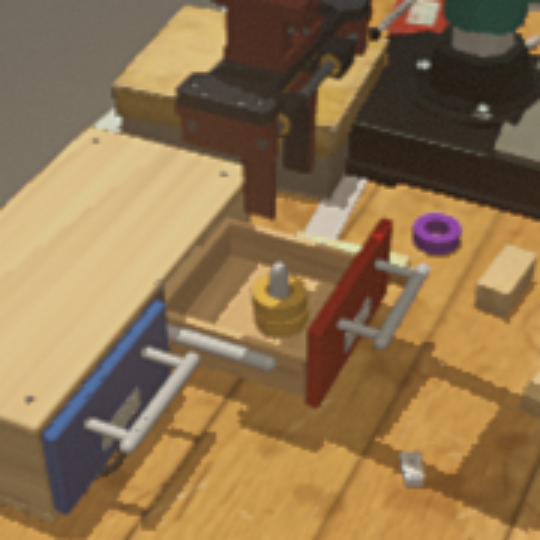

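Two collars lie flat on each other. Now the third, at world (423,-196), clear of the drill press.

servo_tool --pt "0 0 0 -0.545 0.345 -0.016 60" --pt "0 0 0 -0.545 0.345 -0.016 60" --pt "0 0 0 -0.545 0.345 -0.016 60" --pt "0 0 0 -0.545 0.345 -0.016 60" --pt "0 0 0 -0.545 0.345 -0.016 60"

```text
t: 40.08
ee_pos: [541.8, -139.7, 146.4]
orientation: [-3.141, -0.02, -0.0]
ft_force: [0.1, -0.1, -0.9]
width: 60.2
grasp_force: 0.0
```

servo_tool --pt "0 0 0 -0.592 0.27 0.13 60" --pt "0 0 0 -0.592 0.27 0.13 60" --pt "0 0 0 -0.592 0.27 0.13 60" --pt "0 0 0 -0.592 0.27 0.13 60" --pt "0 0 0 -0.592 0.27 0.13 60"

```text
t: 40.7
ee_pos: [425.2, -195.5, 121.3]
orientation: [3.141, 0.02, 0.003]
ft_force: [0.9, 0.9, 0.9]
width: 60.2
grasp_force: 0.0
```

```bash
python3 -c "
from h import *
st(); im,d,X=cloud('side'); rings(im,X); im,d,X=cloud('top'); rings(im,X); chain((423,-196,5,91))"
```

```text
t 40.7 p [ 425.2 -195.5  121.3] R [[1.0, 0.013, 0.002], [0.013, -1.0, -0.001], [0.002, 0.001, -1.0]] q [-0.46  0.36  2.04  0.    0.74  1.1 ] F [0.9 0.9 0.9] w 60.2 g 0.0
ring ((706.2638549804688, -278.7273254394531), 22.782615661621094) mid [ 703.7 -278.7] n 68
ring ((645.9064331054688, -68.34491729736328), 20.6181583404541) mid [644.8 -67.1] n 79
ring ((672.7078857421875, 291.86431884765625), 8.197671890258789) mid [672.3 291.7] n 86
ring ((688.552734375, 283.6328430175781), 21.78626251220703) mid [685.  279.6] n 131
ring ((649.227294921875, -72.66148376464844), 21.45554542541504) mid [649.9 -72.3] n 187
(423, -196, 5, 91) turn [ 0.    -0.001 -0.003] shift [-0.01   0.003  0.581] rows>= 2
```

servo_tool --pt "0 0 0 -0.01 0.002 0.3 60" --pt "0 0 0 -0.01 0.002 0.5 60" --pt "0 0 0 -0.01 0.002 0.575 60" --pt "0 0 0 -0.01 0.002 0.575 60" --pt "0 0 0 -0.01 0.002 0.575 0" --pt "0 0 0 -0.01 0.002 0.575 0" --pt "0 0 0 -0.01 0.002 0.575 0" --pt "0 0 0 -0.01 0.002 0.575 0"

```text
t: 41.8
ee_pos: [422.1, -196.5, 7.1]
orientation: [3.14, 0.018, 0.004]
ft_force: [0.8, 0.4, 7.6]
width: 43.0
grasp_force: 30.0
```

servo_tool --pt "0 0 0 0 0 -0.2 0" --pt "0 0 0 0 0 -0.5 0" --pt "0 0 0 0 0 -0.7 0" --pt "0 0 0 0 0 -0.7 0" --pt "0 0 0 0 0 -0.7 0"

```text
t: 42.42
ee_pos: [420.6, -195.8, 145.7]
orientation: [-3.142, -0.018, 0.0]
ft_force: [0.4, 0.6, -0.1]
width: 43.3
grasp_force: 30.0
```

```bash
python3 -c "
from h import *
st(); chain((540,-140,146,91),(648.5,-69.5,146,91))"
```

```text
t 42.42 p [ 420.6 -195.8  145.7] R [[1.0, 0.012, -0.0], [0.012, -1.0, 0.0], [-0.0, -0.0, -1.0]] q [-0.46  0.31  2.04 -0.    0.8   1.1 ] F [ 0.4  0.6 -0.1] w 43.3 g 30.0
(540, -140, 146, 91) turn [-0.     0.    -0.004] shift [ 0.6   -0.272 -0.002] rows>= 3
(648.5, -69.5, 146, 91) turn [-0. -0. -0.] shift [ 0.549 -0.343  0.   ] rows>= 3
```

servo_tool --pt "0 0 0 0.6 -0.272 0 0" --pt "0 0 0 0.6 -0.272 0 0" --pt "0 0 0 0.6 -0.272 0 0" --pt "0 0 0 0.6 -0.272 0 0" --pt "0 0 0 0.6 -0.272 0 0"

```text
t: 43.05
ee_pos: [538.5, -140.4, 144.8]
orientation: [-3.141, -0.017, 0.004]
ft_force: [-0.1, -0.2, 0.3]
width: 43.7
grasp_force: 30.0
```

servo_tool --pt "0 0 0 0.549 -0.343 0 0" --pt "0 0 0 0.549 -0.343 0 0" --pt "0 0 0 0.549 -0.343 0 0" --pt "0 0 0 0.549 -0.343 0 0" --pt "0 0 0 0.549 -0.343 0 0" --pt "0 0 0 0.549 -0.343 0 0"

```text
t: 43.8
ee_pos: [648.4, -71.2, 146.0]
orientation: [-3.142, -0.016, 0.001]
ft_force: [-0.2, 0.0, -0.7]
width: 43.1
grasp_force: 30.0
```

```bash
python3 -c "
from h import *
st(); held(); chain((648.5,-69.5,87,91))"
```

```text
t 43.8 p [648.4 -71.2 146. ] R [[1.0, 0.01, -0.001], [0.01, -1.0, 0.0], [-0.001, -0.0, -1.0]] q [-0.13  0.55  1.62 -0.    0.97  1.43] F [-0.2  0.  -0.7] w 43.1 g 30.0
held 108 [[-23.1, -18.6, -3.7], [-14.6, 0.3, 7.6], [3.0, 18.9, 10.1]]
ring ((673.5806884765625, 291.44000244140625), 7.790836334228516) mid [672.7 291.2] n 83
(648.5, -69.5, 87, 91) turn [ 0.     0.    -0.005] shift [-0.001 -0.008  0.295] rows>= 1
```

servo_tool --pt "0 0 0 -0.01 -0.005 0.15 0" --pt "0 0 0 -0.01 -0.005 0.29 0" --pt "0 0 0 -0.01 -0.005 0.29 0" --pt "0 0 0 -0.01 -0.005 0.29 0"

```text
t: 44.35
ee_pos: [647.9, -69.6, 88.8]
orientation: [3.141, 0.018, 0.002]
ft_force: [0.1, 0.2, -0.8]
width: 43.0
grasp_force: 30.0
```

servo_tool --pt "0 0 0 0 0 0.03 0" --pt "0 0 0 0 0 0.06 0" --pt "0 0 0 0 0 0.09 0" --pt "0 0 0 0 0 0.09 0"

```text
t: 44.85
ee_pos: [647.0, -69.2, 69.2]
orientation: [-3.141, -0.019, 0.002]
ft_force: [-0.4, 0.1, -1.6]
width: 43.0
grasp_force: 30.0
```

servo_tool --pt "0 0 0 0.004 0 0.02 0" --pt "0 0 0 0.004 0 0.04 0" --pt "0 0 0 0.004 0 0.055 0" --pt "0 0 0 0.004 0 0.055 0"

```text
t: 45.35
ee_pos: [648.0, -69.3, 58.5]
orientation: [-3.141, -0.019, 0.001]
ft_force: [-0.1, 1.4, -0.2]
width: 43.2
grasp_force: 30.0
```

servo_tool --pt "0 0 0 0 0 0 56" --pt "0 0 0 0 0 0 56" --pt "0 0 0 0 0 0 56" --pt "0 0 0 0 0 -0.2 56" --pt "0 0 0 0 0 -0.45 56" --pt "0 0 0 0 0 -0.45 56" --pt "0 0 0 0 0 -0.45 56"

```text
t: 46.22
ee_pos: [647.9, -69.2, 148.7]
orientation: [-3.142, -0.019, 0.0]
ft_force: [-0.7, -0.6, -1.1]
width: 56.2
grasp_force: 0.0
```

```bash
python3 -c "
from h import *
st(); im,d,X=cloud('side'); save(cv2.resize(im[100:280,180:360],None,fx=3,fy=3),'s11.png'); 
chain((520,-70,150,60),(520,-70,150,1),(547.8,-71.5,150,1),(547.8,-71.5,63,1))"
```

```text
t 46.23 p [647.9 -69.2 148.7] R [[1.0, 0.012, -0.0], [0.012, -1.0, 0.0], [-0.0, -0.0, -1.0]] q [-0.12  0.55  1.62  0.    0.98  1.43] F [-0.7 -0.6 -1.1] w 56.2 g 0.0
(520, -70, 150, 60) turn [0.    0.001 0.357] shift [-0.637 -0.003 -0.01 ] rows>= 3
(520, -70, 150, 1) turn [0.    0.    0.686] shift [0. 0. 0.] rows>= 6
(547.8, -71.5, 150, 1) turn [-0. -0. -0.] shift [ 0.01  -0.139  0.   ] rows>= 1
(547.8, -71.5, 63, 1) turn [-0.  0. -0.] shift [0.    0.    0.435] rows>= 2
```

View pics/s11.png

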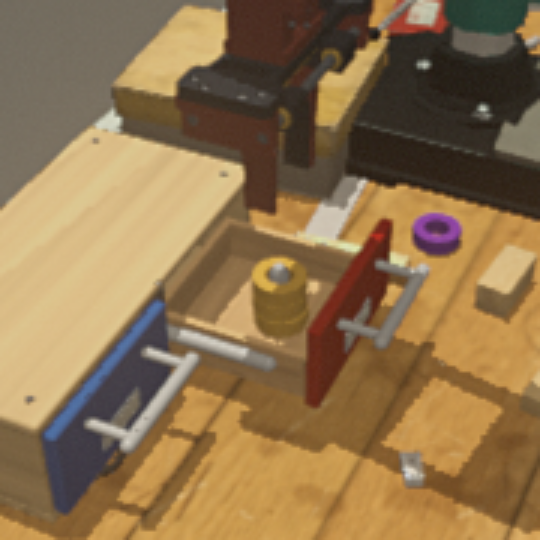

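All three collars lie flat on one another on the shaft. Turn the wrist back, away from its limit, and grip the red handle.

servo_tool --pt "0 0 -0.9 -0.64 0 0 26" --pt "0 0 -0.9 -0.64 0 0 26" --pt "0 0 -0.9 -0.64 0 0 26" --pt "0 0 -0.9 -0.64 0 0 26" --pt "0 0 -0.9 -0.64 0 0 26" --pt "0 0 -0.9 -0.64 0 0 26" --pt "0 0 -0.9 -0.64 0 0 26" --pt "0 0 -0.9 -0.64 0 0 26" --pt "0 0 -0.9 -0.64 0 0 26"

```text
t: 47.4
ee_pos: [519.7, -70.7, 148.1]
orientation: [-2.443, -1.973, 0.002]
ft_force: [-0.3, -0.2, 0.5]
width: 26.0
grasp_force: 0.0
```

```bash
python3 -c "
from h import *
st(); chain((547.8,-71.5,150,1),(547.8,-71.5,63,1))"
```

```text
t 47.4 p [519.7 -70.7 148.1] R [[0.21, 0.978, -0.002], [0.978, -0.21, 0.0], [-0.0, -0.002, -1.0]] q [-0.16  0.38  1.91 -0.    0.86  0.05] F [-0.3 -0.2  0.5] w 26.0 g 0.0
(547.8, -71.5, 150, 1) turn [-0.001 -0.    -0.153] shift [ 0.026  0.138 -0.01 ] rows>= 2
(547.8, -71.5, 63, 1) turn [ 0. -0. -0.] shift [-0.    -0.     0.435] rows>= 2
```

servo_tool --pt "0 0 -0.153 0.026 0.138 0 26" --pt "0 0 -0.153 0.026 0.138 0 26" --pt "0 0 -0.153 0.026 0.138 0 26" --pt "0 0 -0.153 0.026 0.138 0 26"

```text
t: 47.9
ee_pos: [547.9, -71.4, 148.6]
orientation: [-2.201, -2.241, 0.001]
ft_force: [-0.1, 0.5, 0.4]
width: 25.5
grasp_force: 0.0
```

servo_tool --pt "0 0 0 0 0 0.2 26" --pt "0 0 0 0 0 0.35 26" --pt "0 0 0 0 0 0.43 26" --pt "0 0 0 0 0 0.43 26" --pt "0 0 0 0 0 0.43 0" --pt "0 0 0 0 0 0.43 0" --pt "0 0 0 0 0 0.43 0" --pt "0 0 0 0 0 0.43 0"

```text
t: 48.9
ee_pos: [548.9, -71.6, 63.9]
orientation: [2.198, 2.243, 0.001]
ft_force: [-0.8, -0.2, 6.3]
width: 9.9
grasp_force: 30.0
```

servo_tool --pt "0 0 0 0.0 0.05 0 0" --pt "0 0 0 0.0 0.12 0 0" --pt "0 0 0 0.0 0.19 0 0" --pt "0 0 0 0.0 0.26 0 0" --pt "0 0 0 0.0 0.33 0 0" --pt "0 0 0 0.0 0.4 0 0" --pt "0 0 0 0.0 0.47 0 0" --pt "0 0 0 0.0 0.52 0 0" --pt "0 0 0 0.0 0.54 0 0" --pt "0 0 0 0.0 0.54 0 0"

```text
t: 50.15
ee_pos: [657.7, -69.5, 63.9]
orientation: [2.197, 2.242, 0.003]
ft_force: [2.4, 0.3, 4.4]
width: 10.0
grasp_force: 30.0
```

servo_tool --pt "0 0 0 0 0.015 0 0" --pt "0 0 0 0 0.025 0 0" --pt "0 0 0 0 0.025 0 0"

```text
t: 50.52
ee_pos: [662.1, -69.4, 63.9]
orientation: [2.197, 2.243, 0.001]
ft_force: [-0.3, -1.6, 5.6]
width: 10.5
grasp_force: 30.0
```

servo_tool --pt "0 0 0 0 0.01 0 0" --pt "0 0 0 0 0.01 0 0" --pt "0 0 0 0 0.01 0 0"

```text
t: 50.9
ee_pos: [662.8, -69.4, 63.9]
orientation: [-2.198, -2.244, 0.001]
ft_force: [-4.2, -1.8, 10.1]
width: 10.2
grasp_force: 30.0
```

servo_tool --pt "0 0 0 0 0.01 0 0" --pt "0 0 0 0 0.01 0 0" --pt "0 0 0 0 0.01 0 0"

```text
t: 51.28
ee_pos: [662.8, -69.3, 63.8]
orientation: [-2.196, -2.242, 0.006]
ft_force: [-11.2, -1.4, 15.4]
width: 10.2
grasp_force: 30.0
```

The drawer is at its stop. Release, back off and check.

servo_tool --pt "0 0 0 0 -0.01 0 26" --pt "0 0 0 0 -0.01 0 26" --pt "0 0 0 0 -0.01 0 26" --pt "0 0 0 0 -0.01 -0.2 26" --pt "0 0 0 0 -0.01 -0.45 26" --pt "0 0 0 0 -0.01 -0.45 26"

```text
t: 52.02
ee_pos: [666.3, -69.3, 157.2]
orientation: [2.194, 2.24, 0.008]
ft_force: [0.4, 0.6, -0.3]
width: 26.1
grasp_force: 0.0
```

servo_tool --pt "0 0 0 0.35 -0.92 0 26" --pt "0 0 0 0.35 -0.92 0 26" --pt "0 0 0 0.35 -0.92 0 26" --pt "0 0 0 0.35 -0.92 0 26" --pt "0 0 0 0.35 -0.92 0 26" --pt "0 0 0 0.35 -0.92 0 26" --pt "0 0 0 0.35 -0.92 0 26"

```text
t: 52.9
ee_pos: [479.2, -3.2, 152.8]
orientation: [2.199, 2.243, 0.001]
ft_force: [0.1, 0.3, -0.5]
width: 26.3
grasp_force: 0.0
```

```bash
python3 -c "
from h import *
st(); im,d,X=cloud('top'); handles(im,X); segs(im,X); save(im,'t12.png')"| egrep -v 'rgb \[[0-9][0-9]? '
```

```text
t 52.9 p [479.2  -3.2 152.8] R [[-0.02, 1.0, 0.001], [1.0, 0.02, -0.0], [-0.0, 0.001, -1.0]] q [-0.03  0.32  2.   -0.    0.83 -0.05] F [ 0.1  0.3 -0.5] w 26.3 g 0.0
handle [658.5 698.5] [-117.7  -23.6] 75.25802997565202
handle [655.3 695.9] [ 43.8 137.5] 75.00361153493738
px [357 201] xy 632.8 -178.9 size 104 18 yaw 6 z 23.6 rgb [209 201 148]
px [196 207] xy 626.8 212.2 size 42 41 yaw 19 z 18.0 rgb [139  67 157]
px [387 222] xy 577.9 -247.8 size 43 42 yaw 133 z 19.0 rgb [143  70 158]
px [372 254] xy 501.1 -202.7 size 61 28 yaw 84 z 31.1 rgb [220 187 122]
px [184 262] xy 495.3 238.0 size 42 19 yaw 70 z 14.6 rgb [121 137 170]
px [324 286] xy 431.5 -88.9 size 32 32 yaw 86 z 20.6 rgb [224 192 125]
px [230 290] xy 427.8 128.8 size 23 19 yaw 179 z 23.3 rgb [223 162  87]
px [391 313] xy 366.5 -242.0 size 88 6 yaw 99 z 18.0 rgb [208 187 164]
```

View pics/t12.png

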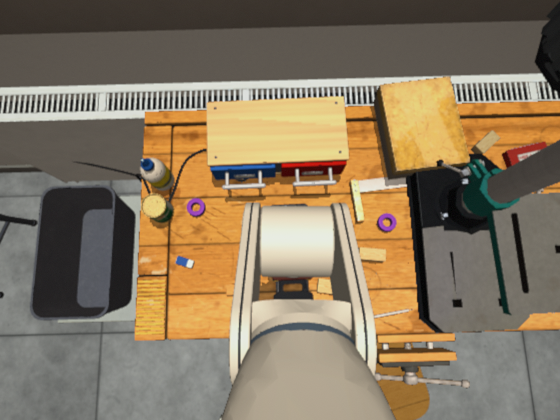

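Both drawers are shut, with handles at (244,183) and (313,180) matching their shut readings. The other things stand where they were, and the arm touches nothing.

```bash
python3 -c "
from workcell import ctrl
print(ctrl.close_job())"
```

```text
the job is handed in; nothing more can be done
None
```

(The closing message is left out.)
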